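Put the spindle cutters away and lock the case

TASK

Put all the cutter blocks that lie on the machine table away in the compartments of the plywood case. First draw the locking pin out of the catch's eye, swing the hasp right off the catch and lift the lid well open; when every block is inside, shut the lid fully, swing the hasp back down flat over the catch and push the locking pin through the eye until its grip is up against the hasp. Leave the spanner, the bottle and the offcut where they are.

Things in the scene. Friction and masses are not known exactly. Their poses are not given: they have to be found in the camera images.
- case: Fixed plywood case, outside 124 (x) by 292 (y) by 65 mm high, walls and floor 6 mm; front with hasp faces -x. Origin: centre of underside; x to the hinge side at the back. Inside 112 by 280 mm, floor at z = 6 mm; two low dividers (4 mm thick, top at z = 20 mm) at y = -47 and 47 mm make three compartments, centres y = -94, 0, 94 mm, x = 0. Shut lid's top is at z = 76 mm
- lid (a joint): Lid angle: 0 shut, grows as it opens upward and back, to 1.85 rad. A stiff hinge (about 2.5 N at the tab): it stays where it is left. 1.57 is upright
- lid_hinge (a point): A point on the lid's hinge axis (fixed on the case at x = 62, z = 71 mm); the axis is parallel to the case's y
- lid_tab (a point): Centre of the lid's pull: steel roller 16 mm in diameter, 26 mm long, axis parallel to the case's y (at case y = -65 mm), on a 12 mm wide stem 26 mm out from the lid's front edge, 150 mm from the hinge axis and level with it when shut. Its end faces can be pinched from above at any lid angle. Moves with the lid
- hasp (a joint): Hasp angle: 0 lying flat over the catch on the shut lid, grows as it swings up and over to the case's front (-x), to 2.9 rad; 1.57 is upright, above 1.75 is right off. Stiff hinge: stays where it is left. Steel frame 42 mm wide, 6 mm thick, top at case z = 90 mm when flat, with a slot 26 mm wide and 28 mm long for the catch
- hasp_hinge (a point): Centre of the hasp's hinge axis (fixed on the case's front at x = -70, y = 65, z = 87 mm); the axis is parallel to the case's y
- hasp_tab (a point): Centre of the roller at the hasp's free end: 14 mm in diameter, 24 mm long, axis parallel to the case's y, 78 mm from the hinge axis and 4 mm above the frame's plane when flat (then 15 mm above the lid), on a 12 mm wide stem 22 mm past the frame. Its end faces can be pinched from above at any hasp angle. Moves with the hasp
- eye (a point): Centre of the catch's eye: a steel loop standing on the lid (at case x = -36, y = 65, z = 97 mm when shut), 24 mm (x) by 8 mm (y), top 33 mm above the lid. The opening is 14 mm wide in x, runs along the case's y and, with the hasp over it, is free from 7 mm below to 7 mm above this point. Moves with the lid
- pin: Locking pin: steel rod 8 mm in diameter, 72 mm long, with a square black plastic grip 14 by 14 by 30 mm. Origin: on its axis where rod and grip meet; x points to the tip. It starts through the eye, resting on the hasp, grip on the -y side. Fully home, the grip's face is against the hasp's side, the origin 21 mm from the eye's centre
- pin_grip (a point): Centre of the pin's grip (15 mm behind its origin)
- pin_mid (a point): Point on the rod's axis 25 mm ahead of the pin's origin: beside or in the eye's centre when the pin is home (within 14 mm counts)
- pin_tip (a point): Tip of the pin's rod, 72 mm ahead of its origin
- spanner: Bystander: a spanner lying on the table, about 180 mm long; origin under its middle; leave alone
- cleaner: Bystander: a bottle 56 mm in diameter and 150 mm high; origin at the centre of its underside; leave alone
- offcut: Bystander: a wooden offcut 120 by 70 by 18 mm; origin at the centre of its underside; leave alone
- cutter0: Square aluminium cutter block, 42 by 42 by 32 mm with a 3 mm bore ring on top, dark blades on two sides, 150 g, standing on the table at the start; 2 or 3 of the three are present. Origin: centre of its underside; z up when standing. All are alike and any compartment will do
- cutter0_mid (a point): Centre of cutter0, 16 mm above its origin
- cutter1: Square aluminium cutter block, 42 by 42 by 32 mm with a 3 mm bore ring on top, dark blades on two sides, 150 g, standing on the table at the start; 2 or 3 of the three are present. Origin: centre of its underside; z up when standing. All are alike and any compartment will do
- cutter1_mid (a point): Centre of cutter1, 16 mm above its origin
- cutter2: Square aluminium cutter block, 42 by 42 by 32 mm with a 3 mm bore ring on top, dark blades on two sides, 150 g, standing on the table at the start; 2 or 3 of the three are present. Origin: centre of its underside; z up when standing. All are alike and any compartment will do
- cutter2_mid (a point): Centre of cutter2, 16 mm above its origin
Things that resemble listed ones, but are neither listed nor needed, are in the scene too. Leave any green or purple look-alike of the cutter1 alone.

How it is judged:
By the outcome, as a careful person would: the job done as asked, in the order asked, and still so for the second after the job is handed in, with the robot touching nothing.
Of cutter0, cutter1, cutter2 only 2 to 3 are there at a start; the rules pass over those that are not, and their reading is None.
At some moment in a run one of cutter0, cutter1, cutter2 may be knocked a few centimetres aside while the robot is not near it.
Once in a run the grip may slacken for a moment while it holds something.
It also fails if it takes over 210 s, if anything falls off the work surface, if the arm or the gripper's body presses on something with over 40 N, if the wrist force passes 120 N, or if a joint passes its speed limit or range.

ROBOT

A 6-joint arm with a two-finger parallel gripper is mounted at the origin on the work surface. World frame = base frame: x ahead of the robot, y to its left, z up, the work surface at z = 0. Lengths are in m, angles in rad, forces in N, time in s.
With the tool pointing down it reaches from about 0.375 to 0.975 m from the base axis. Payload 3.8 kg.
Tool frame: the origin (TCP) lies midway between the tips of the shut fingers; the grasp point (between the pads) lies 19 mm behind it; z points along the fingers, y is the line along which they close (so a half turn about z gives the same grasp; the last joint's range is limited). The gripper opens to 88 mm and grips with 3 to 60 N. Pads are 18 mm wide; open, the fingers measure 123 mm over their backs; the gripper's body (75 mm by 187 mm) begins 45 mm behind the grasp point.
Start: joints at [1.299, 0.264, 1.604, -0, 1.274, -0.037], TCP at [0.157, 0.656, 0.207] pointing down, gripper open.
Joint ranges: [-2.63, 2.63], [-0.94, 2.18], [0.31, 2.57], [-1.31, 4.45], [0, 2.66], [-2.55, 2.55]. Speed limits (rad/s): [2.57, 2.57, 3.14, 3.14, 3.14, 3.14].

INTERFACE

Orientations are given as a 3x3 rotation matrix whose columns are the frame's x, y, z axes.
In Python, from station import telemetry, eyes, env gives the robot as it stands.
- The arm moves only by the tool play_rows, never from a script. Its argument "rows" is a list of rows, each a list of 3 entries, a list of its own where there are three numbers: the shift along the world's x, y, z in cm, then the turn, a rotation vector about the world's x, y, z in rad, then the finger opening in cm, from 0 to 8.81. In form: [[[dx, dy, dz], [rx, ry, rz], claw], ...]. A call has 1 to 8 rows; each row shifts and turns the commanded pose from where the row before left it; what a row does not reach is not made up. A row lasts 1/8 s, in which the tool goes at most 62.5 mm and 10.7 degrees, less where a joint would pass 70% of its speed; a pose out of reach is approached as far as the arm can. A call with a gripper value outside its range is refused whole. The fingers move at their own pace and stop on an object; "squeeze" is the grip in N (left out, the last holds). Time passes only in rows, so rows that do not move let the fingers close. It gives the time, the measured TCP pose, the force, the opening and the grip force at its end, in the units of the state.
- telemetry.get_obs(): the state, without advancing time (a new reading comes with each control period).
- eyes.capture(name): name is "scene" or "side" or "wrist"; returns a dict with "pixels" (384x512x3 uint8, red, green, blue), "mtx" (3x3 intrinsics, pixels), "camera_from_world" (4x4, takes a point from world to camera coordinates); the wrist camera has in their place "mount" (4x4, takes a point from camera to tool coordinates, whose origin is the TCP and whose axes are the flange's). Camera axes: x right, y up, looking along -z (the intrinsics and any distortion apply to the point x, -y, -z); pixel columns grow to the right and rows downward; lengths in m; the calibration is good to about 2 mm. A picture is of the moment at which its call begins: read the wrist's pose just before it. There is no depth.
- env.sign_off(): hands the job in; it is judged then, once.
The state is a dict: "time_s": time; "qpos": joint angles; "qvel": joint speeds; "joint_torque": joint torques, N m; "tcp_pos": TCP position; "tcp_rot": TCP orientation; "contact_force": force on the tool from outside, world axes, zero at the start; "moment": the same for the moment, N m; "width": opening from 0.0 (shut) to 1.0 (fully open); "grip_force": force on a finger pad.
Only numpy, scipy, OpenCV 4.12 (cv2) and the standard library are available. Lean on these libraries where they do the work, as an engineer would, in place of code of your own. Each camera call takes 0.05 s, during which the arm holds its last target. There are 200 camera calls.

## Working session

There is one attempt and no reset: what is moved stays moved. The work goes in short steps, Python scripts to look and compute and a tool call to move; the robot and the scene stay as the last step left them, time stands still between calls to the robot, and variables do not carry over. Pictures are saved under pics/ and viewed, at most 14 in all, crops included, and the job is handed in when it is done.

Besides the shell and the picture viewer there is one more tool, called after "Emit:" by a JSON object that holds its "fn" and its "kwargs", one argument or row to a line. play_rows: Moves the arm, as the interface text tells. Its arguments: {"type":"object","properties":{"rows":{"type":"array","items":{"type":"array"}},"squeeze":{"type":"number"}},"required":["rows"]}

```bash
ls; mkdir -p pics; cat > h.py <<'E'
import numpy as np, cv2
from station import telemetry, eyes, env
def snap(name, fn=None):
    o=telemetry.get_obs(); c=eyes.capture(name)
    if name=="wrist":
        T=np.eye(4);T[:3,:3]=o["tcp_rot"];T[:3,3]=o["tcp_pos"]
        W=np.linalg.inv(T@c["mount"])
    else: W=c["camera_from_world"]
    if fn:
        cv2.imwrite("pics/"+fn+".png",cv2.cvtColor(c["pixels"],cv2.COLOR_RGB2BGR)); np.savez("pics/"+fn+".npz",K=c["mtx"],W=W)
    return c["pixels"],c["mtx"],np.array(W)
def ray(fn,u,v):
    d=np.load("pics/"+fn+".npz");K,W=d["K"],d["W"]
    r=np.linalg.inv(K)@[u,v,1]; r=np.array([r[0],-r[1],-r[2]])
    R=W[:3,:3];o=-R.T@W[:3,3]; r=R.T@r
    return o,r/np.linalg.norm(r)
def atz(fn,u,v,z):
    o,r=ray(fn,u,v); return o+r*(z-o[2])/r[2]
def proj(fn,P):
    d=np.load("pics/"+fn+".npz");K,W=d["K"],d["W"]
    P=np.atleast_2d(P);c=P@W[:3,:3].T+W[:3,3]; q=np.c_[c[:,0],-c[:,1],-c[:,2]]@K.T
    return q[:,:2]/q[:,2:]
def tri(obs):
    A=np.zeros((3,3));b=np.zeros(3)
    for f,u,v in obs:
        o,r=ray(f,u,v);M=np.eye(3)-np.outer(r,r);A+=M;b+=M@o
    return np.linalg.solve(A,b)
E
python3 - <<'E'
from h import *
for n in("scene","side","wrist"): 
    p,K,W=snap(n,n+"0"); print(n,K.round(1).tolist(),(-W[:3,:3].T@W[:3,3]).round(3),(-W[2,:3]).round(2))
a=cv2.imread("pics/scene0.png");b=cv2.imread("pics/side0.png")
for n,i in(("sceneb",a),("sideb",b)): cv2.imwrite(f"pics/{n}.png",cv2.resize(i,(800,600),interpolation=cv2.INTER_CUBIC))
print(telemetry.get_obs())
E
```

```text
pics
scene [[470.2, 0.0, 258.1], [0.0, 470.2, 193.0], [0.0, 0.0, 1.0]] [0.917 0.591 1.033] [-0.27 -0.5  -0.82]
side [[467.3, 0.0, 260.5], [0.0, 467.3, 197.9], [0.0, 0.0, 1.0]] [ 0.308 -0.759  1.029] [ 0.23  0.62 -0.75]
wrist [[290.4, 0.0, 260.5], [0.0, 290.4, 187.9], [0.0, 0.0, 1.0]] [0.08  0.674 0.382] [ 0.29 -0.07 -0.95]
{'time_s': 0.15, 'qpos': array([ 1.29908646e+00,  2.64598392e-01,  1.60503993e+00, -1.41142127e-05,
        1.27366683e+00, -3.69029442e-02]), 'qvel': array([-0.00051553, -0.00232161, -0.0041744 , -0.00204692,  0.00104739,
       -0.00075975]), 'joint_torque': array([-2.21273813e-04, -5.02846420e+01, -3.57467294e+01,  7.29297800e-02,
        2.50519544e-02, -7.32840340e-05]), 'tcp_pos': array([0.15689341, 0.65591019, 0.20547272]), 'tcp_rot': array([[-9.72560233e-01,  2.32650800e-01, -4.46595420e-04],
       [ 2.32651223e-01,  9.72558829e-01, -1.65328566e-03],
       [ 4.97020879e-05, -1.71182086e-03, -9.99998534e-01]]), 'contact_force': array([0.57474593, 0.52694388, 0.73115404]), 'moment': array([-0.06135217, -0.05466597, -0.02608669]), 'grip_force': 0.0, 'width': 0.9983057455640623}
```

View pics/sceneb.png

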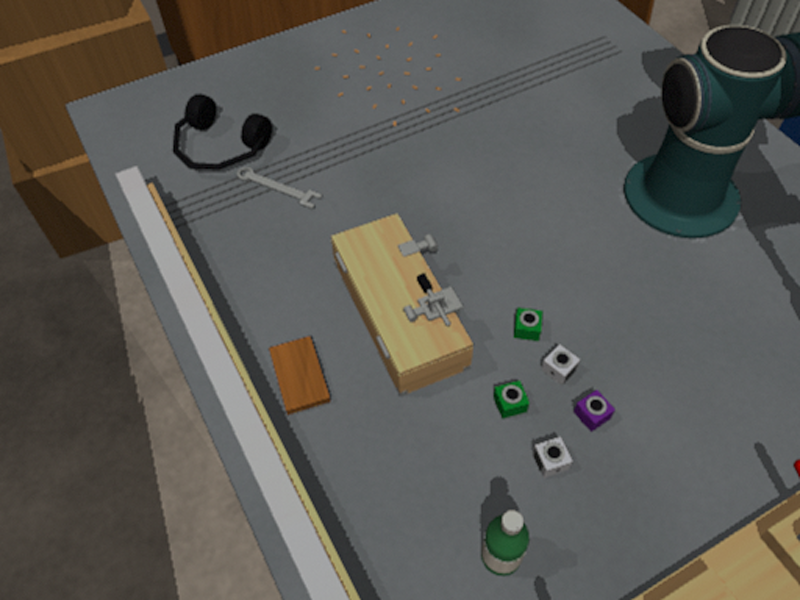

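View pics/sideb.png

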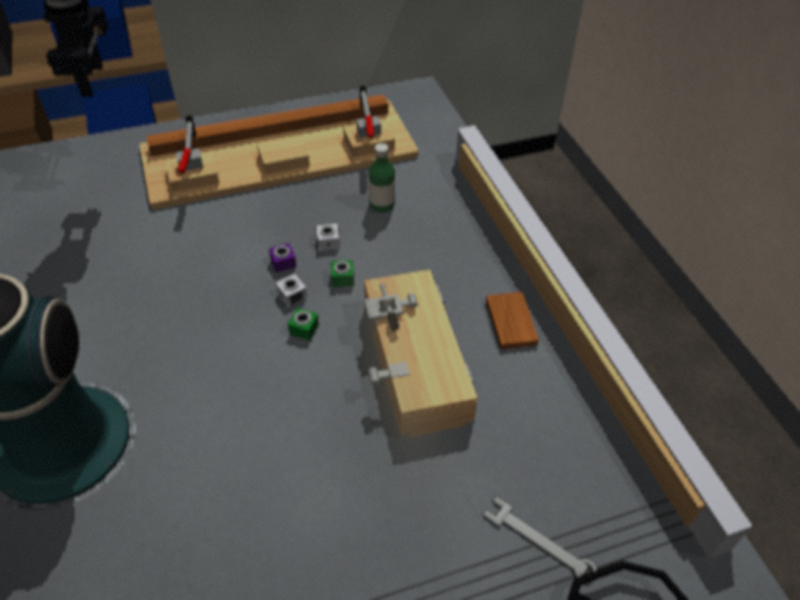

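Scene and side views show the case (hasp end towards +y, front facing the robot), two white cutters at scene(562,362), (553,455), and green and purple look-alikes. Next I enlarge the case.

```bash
python3 - <<'E'
from h import *
a=cv2.imread("pics/scene0.png")[130:305,205:395]; b=cv2.imread("pics/side0.png")[135:280,165:315]
cv2.imwrite("pics/sc.png",cv2.resize(a,None,fx=3.4,fy=3.4,interpolation=cv2.INTER_CUBIC))
cv2.imwrite("pics/sd.png",cv2.resize(b,None,fx=4,fy=4,interpolation=cv2.INTER_CUBIC))
for n,u,v in(("scene0",562,362),("scene0",553,455),("side0",291,289),("side0",327,236)): print(n,atz(n,u/1.5625,v/1.5625,.033))
E
```

```text
scene0 [0.4269011  0.19887404 0.033     ]
scene0 [0.53028011 0.31851459 0.033     ]
side0 [0.42464798 0.18046937 0.033     ]
side0 [0.52548624 0.29904135 0.033     ]
```

View pics/sc.png

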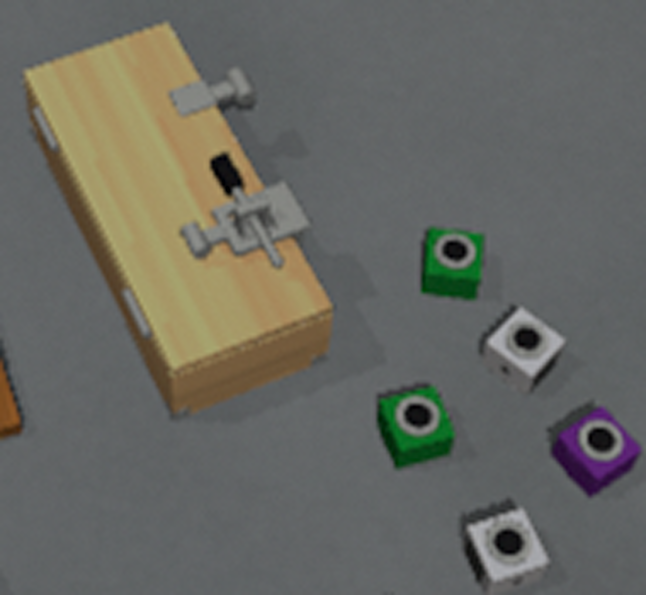

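View pics/sd.png

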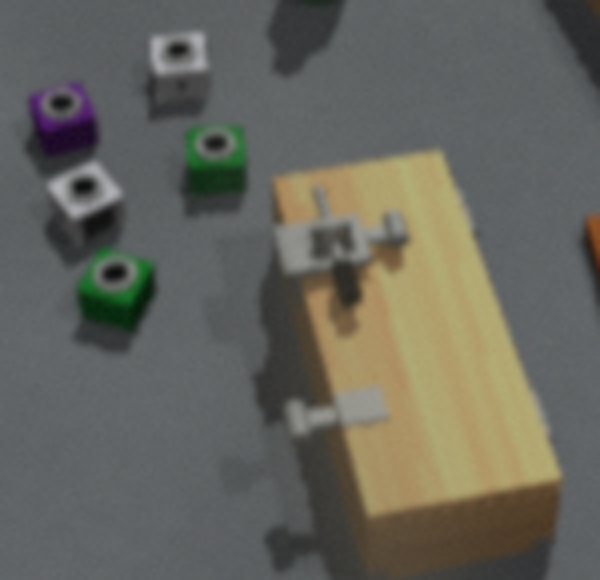

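The crops show lid corners at scene (26,72),(170,23),(331,310),(175,370) and at side (275,178),(442,152),(560,478),(368,517), in crop pixels. The pin grip is at scene (227,173), and the cutter rings are at (526,339) and (509,542).

```bash
python3 - <<'E'
from h import *
from scipy.optimize import least_squares
print(eyes.capture("side").keys())
S=lambda u,v:(205+u/3.4,130+v/3.4); D=lambda u,v:(165+u/4,135+v/4)
C=np.array([[62,-146,76],[-62,-146,76],[-62,146,76],[62,146,76]])/1e3
sc=np.array([S(26,72),S(170,23),S(331,310),S(175,370)])
sd=np.array([D(560,478),D(368,517),D(275,178),D(442,152)])
def f(p,w=(0,1)):
    c,s=np.cos(p[2]),np.sin(p[2]);P=C@np.array([[c,-s,0],[s,c,0],[0,0,1]]).T+[p[0],p[1],0]
    r=[]
    if 0 in w:r.append(proj("scene0",P)-sc)
    if 1 in w:r.append(proj("side0",P)-sd)
    return np.concatenate(r).ravel()
for w in((0,),(1,),(0,1)):
    q=least_squares(f,[.6,.05,-.3],args=(w,)); print(w,q.x,q.fun.round(1))
def t(n,a,b):
    P=tri([("scene0",*S(*a)),("side0",*D(*b))]); print(n,P.round(4),(proj("scene0",P)-S(*a)).round(1),(proj("side0",P)-D(*b)).round(1))
t("cA",(526,339),(83,188)); t("cB",(509,542),(178,51)); t("grip",(227,173),(347,283)); t("tip",(280,262),(321,192)); t("lidtab",(240,88),(298,416)); t("hasptab",(197,239),(395,229))
E
```

```text
dict_keys(['pixels', 'mtx', 'camera_from_world'])
(0,) [ 0.59358842 -0.02561078 -0.10018377] [-0.4 -0.2  0.2 -0.1  1.1 -0.3 -0.9  0.4]
(1,) [ 0.59674489 -0.03071681 -0.10143377] [ 0.7  0.6 -0.4  0.2 -0.6 -0.4  0.3 -0.7]
(0, 1) [ 0.5951148  -0.02790994 -0.09924271] [-1.4 -0.6 -0.8 -0.4  0.1 -0.8 -1.9 -0.  -0.2 -0.2 -1.3 -0.5 -1.5 -0.9
 -0.7 -1.2]
cA [0.4248 0.1938 0.0326] [[-0.6  0.1]] [[-0.5 -0.1]]
cB [0.5283 0.3151 0.0328] [[-1.   0.2]] [[-0.7 -0.2]]
grip [ 0.5615 -0.003   0.0941] [[-0.8  0.1]] [[-0.7 -0.1]]
tip [0.5694 0.0816 0.0937] [[-1.5  0.2]] [[-1.3 -0.2]]
lidtab [ 0.5034 -0.0816  0.0734] [[-0.5  0.1]] [[-0.5 -0.1]]
hasptab [0.6082 0.0348 0.091 ] [[-0.9  0.1]] [[-0.8 -0.1]]
```

Emit:
{"fn": "play_rows", "kwargs": {
  "rows": [
    [[2.5,-4.1,0.5],[0,0,-0.09],4],
    [[2.5,-4.1,0.5],[0,0,-0.09],4],
    [[2.5,-4.1,0.5],[0,0,-0.09],4],
    [[2.5,-4.1,0.5],[0,0,-0.09],4],
    [[2.5,-4.1,0],[0,0,-0.09],4],
    [[2.5,-4.1,0],[0,0,-0.09],4],
    [[2.5,-4.1,0],[0,0,-0.09],4],
    [[2.5,-4.1,0],[0,0,-0.09],4]
  ],
  "squeeze": 30
}}

```text
time_s: 1.2
tcp_pos: [0.3575, 0.327, 0.2265]
tcp_rot: [[-0.576, 0.818, 0.0], [0.818, 0.576, 0.0], [-0.0, 0.0, -1.0]]
contact_force: [0.9, 0.0, -0.4]
width: 0.455
grip_force: 0.0
```

Emit:
{"fn": "play_rows", "kwargs": {
  "rows": [
    [[2.5,-4.1,0],[0,0,-0.09],4],
    [[2.5,-4.1,0],[0,0,-0.09],4],
    [[2.5,-4.1,0],[0,0,-0.09],4],
    [[2.5,-4.1,0],[0,0,-0.09],4],
    [[2.5,-4.1,0],[0,0,-0.09],4],
    [[2.5,-4.1,0],[0,0,-0.09],4],
    [[2.5,-4.1,0],[0,0,-0.09],4],
    [[2.5,-4.1,0],[0,0,-0.09],4]
  ]
}}

```text
time_s: 2.2
tcp_pos: [0.5576, -0.001, 0.2264]
tcp_rot: [[0.107, 0.994, 0.0], [0.994, -0.107, 0.0], [0.0, 0.0, -1.0]]
contact_force: [0.4, 0.4, -0.4]
width: 0.452
grip_force: 0.0
```

```bash
cat >> h.py <<'E'
CASE=[.595,-.028,-.10]
def cw(x,y,z):
    c,s=np.cos(CASE[2]),np.sin(CASE[2]); return np.array([CASE[0]+(c*x-s*y)/1e3,CASE[1]+(s*x+c*y)/1e3,z/1e3])
def mark(fn,pts,out,crop=None,f=1.5):
    i=cv2.imread("pics/"+fn+".png"); x0,y0,x1,y1=crop or(0,0,512,384)
    i=cv2.resize(i[y0:y1,x0:x1],None,fx=f,fy=f,interpolation=cv2.INTER_CUBIC)
    for p in proj(fn,pts): cv2.circle(i,(int((p[0]-x0+.5)*f),int((p[1]-y0+.5)*f)),2,(0,0,255),-1)
    cv2.imwrite("pics/"+out+".png",i)
E
python3 - <<'E'
from h import *
snap("wrist","w1")
P=[cw(*p) for p in[(-62,-146,76),(-62,146,76),(62,146,76),(62,-146,76),(-36,65,109),(-36,22,101),(-36,109,94),(8,65,91),(-88,-65,71)]]
print(proj("w1",P).round(0).tolist())
mark("w1",P,"w1m")
E
```

```text
[[245.0, 290.0], [239.0, 50.0], [359.0, 49.0], [338.0, 290.0], [265.0, 133.0], [265.0, 173.0], [264.0, 87.0], [306.0, 131.0], [223.0, 234.0]]
```

View pics/w1m.png

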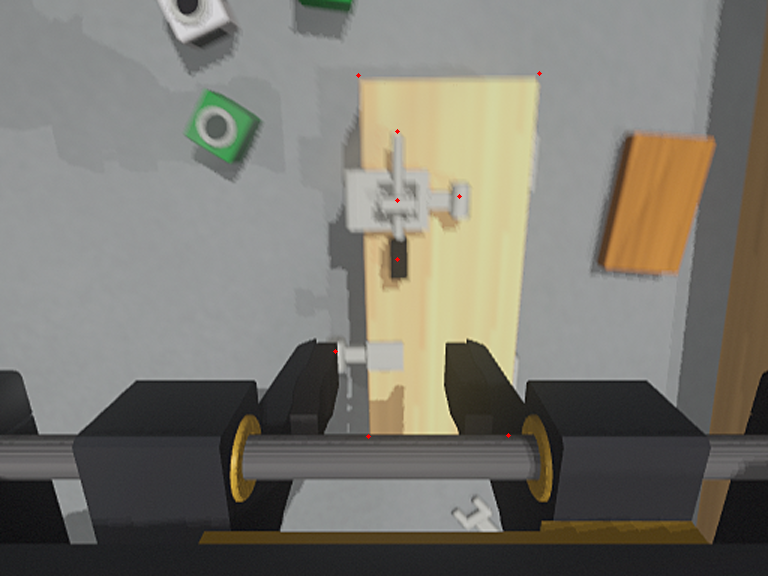

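The overlay on the wrist view shows the predicted points on the eye (397,200), pin grip (397,260) and lid corners, within about 2 mm. I go down on the grip.

Emit:
{"fn": "play_rows", "kwargs": {
  "rows": [
    [[0.4,-0.3,-3],[0,0,0],3.5],
    [[0,0,-3],[0,0,0],3.5],
    [[0,0,-3],[0,0,0],3.5],
    [[0,0,-2.5],[0,0,0],3.5],
    [[0,0,-2],[0,0,0],3.5],
    [[0,0,-1.1],[0,0,0],3.5],
    [[0,0,0],[0,0,0],1.0],
    [[0,0,0],[0,0,0],0.5]
  ]
}}

```text
time_s: 3.25
tcp_pos: [0.5618, -0.0025, 0.0815]
tcp_rot: [[0.104, 0.995, 0.002], [0.995, -0.104, -0.0], [0.0, 0.002, -1.0]]
contact_force: [-0.9, -1.1, -0.2]
width: 0.195
grip_force: 0.0
```

Emit:
{"fn": "play_rows", "kwargs": {
  "rows": [
    [[0,0,0],[0,0,0],0.5],
    [[0,0,0],[0,0,0],0.5],
    [[0,0,0],[0,0,0],0.5],
    [[0,0,0],[0,0,0],0.5]
  ]
}}

```text
time_s: 3.75
tcp_pos: [0.5611, -0.0025, 0.0806]
tcp_rot: [[0.104, 0.995, 0.0], [0.995, -0.104, -0.0], [0.0, 0.0, -1.0]]
contact_force: [0.5, -0.1, -0.0]
width: 0.057
grip_force: 0.0
```

```bash
python3 - <<'E'
from h import *
o=telemetry.get_obs();print(o["width"],o["grip_force"],o["tcp_pos"])
snap("wrist","w2");snap("scene","s2")
a=cv2.imread("pics/w2.png");b=cv2.resize(cv2.imread("pics/s2.png")[110:260,200:330],None,fx=3.2,fy=3.2,interpolation=cv2.INTER_CUBIC)
h=480;a=cv2.resize(a[:,130:400],None,fx=1.25,fy=1.25)
cv2.imwrite("pics/w2m.png",np.hstack([a,b[:480]]))
E
```

```text
0.05659754246284684 0.0 [ 0.56109791 -0.00253811  0.08062959]
```

View pics/w2m.png

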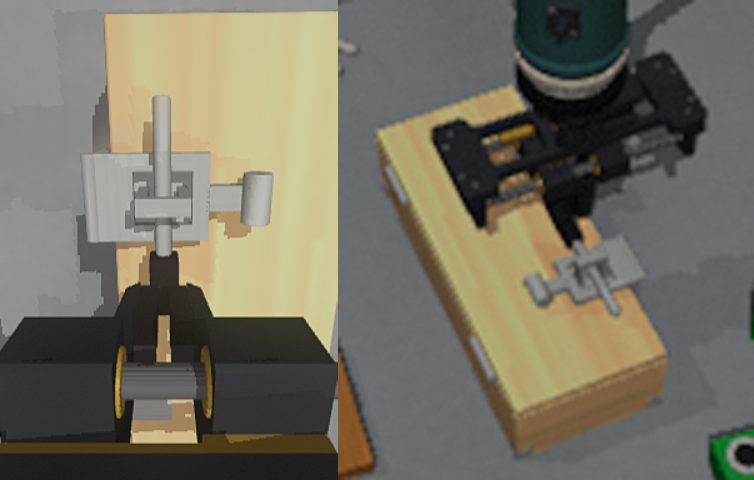

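```bash
sed -i 's/^CASE=.*/CASE=[.596,-.0295,-.10]/' h.py; python3 - <<'E'
from h import *
o=telemetry.get_obs();R=o["tcp_rot"];p=o["tcp_pos"]
f=lambda a:((proj("w2",a)-[130,0])*1.25).round(0).tolist()
print("tips x+9 y±2.5",f([p+R@[sx*.009,sy*.0025,-d] for sx in(1,-1) for sy in(1,-1) for d in(0,.02,.04)]))
print("pin: grip front top, back top, bottom, tip, ",f([cw(-36-7,37,101),cw(-36+7,37,101),cw(-36,37,87),cw(-36,7,101),cw(-36,109,94),cw(-36,65,109)]))
print("lid corners",f([cw(-62,146,76),cw(62,146,76)]), "hasp tab",f([cw(8,65,91)]))
E
```

```text
tips x+9 y±2.5 [[169.0, 258.0], [170.0, 273.0], [170.0, 292.0], [159.0, 258.0], [159.0, 273.0], [158.0, 292.0], [169.0, 289.0], [169.0, 307.0], [170.0, 330.0], [159.0, 289.0], [159.0, 307.0], [159.0, 330.0]]
pin: grip front top, back top, bottom, tip,  [[152.0, 264.0], [183.0, 264.0], [167.0, 254.0], [167.0, 321.0], [167.0, 100.0], [168.0, 210.0]]
lid corners [[107.0, 12.0], [390.0, 11.0]] hasp tab [[261.0, 200.0]]
```

```bash
python3 - <<'E'
from h import *
a=cv2.imread("pics/w2.png")[180:310,200:330]
a=cv2.convertScaleAbs(cv2.resize(a,None,fx=4.5,fy=4.5,interpolation=cv2.INTER_CUBIC),alpha=2.5,beta=20)
cv2.imwrite("pics/w2z.png",a)
E
```

```text
(no output)
```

View pics/w2z.png

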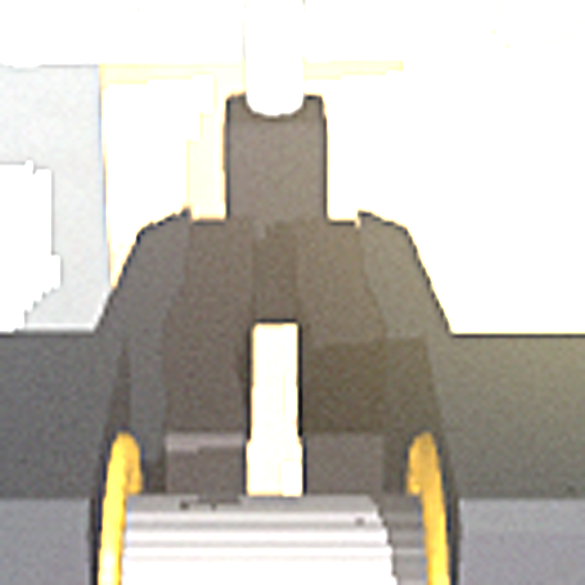

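The fingers have shut to 5 mm and the grip is visible under them, so the fingertips are above the grip. I open and probe down gently.

Emit:
{"fn": "play_rows", "kwargs": {
  "rows": [
    [[0,0,0],[0,0,0],3.5],
    [[0,0,0],[0,0,0],3.5],
    [[0,0,0],[0,0,0],3.5],
    [[0,0,-0.2],[0,0,0],3.5],
    [[0,0,-0.2],[0,0,0],3.5],
    [[0,0,-0.1],[0,0,0],3.5],
    [[0,0,0],[0,0,0],3.5]
  ]
}}

```text
time_s: 4.72
tcp_pos: [0.5609, -0.0025, 0.0753]
tcp_rot: [[0.104, 0.995, -0.0], [0.995, -0.104, 0.0], [-0.0, -0.0, -1.0]]
contact_force: [0.8, -0.1, 0.1]
width: 0.395
grip_force: 0.0
```

Emit:
{"fn": "play_rows", "kwargs": {
  "rows": [
    [[0,0,-0.2],[0,0,0],3.5],
    [[0,0,-0.2],[0,0,0],3.5],
    [[0,0,0],[0,0,0],3.5]
  ]
}}

```text
time_s: 5.1
tcp_pos: [0.5608, -0.0025, 0.0712]
tcp_rot: [[0.104, 0.995, -0.001], [0.995, -0.104, 0.0], [-0.0, -0.001, -1.0]]
contact_force: [0.0, 0.3, 0.4]
width: 0.399
grip_force: 0.0
```

Emit:
{"fn": "play_rows", "kwargs": {
  "rows": [
    [[0,0,0],[0,0,0],0.9],
    [[0,0,0],[0,0,0],0.9],
    [[0,0,0],[0,0,0],0.9],
    [[0,0,0],[0,0,0],0.9],
    [[0,0,0],[0,0,0],0.9],
    [[0,0,0],[0,0,0],0.9]
  ]
}}

```text
time_s: 5.85
tcp_pos: [0.561, -0.0025, 0.0715]
tcp_rot: [[0.104, 0.995, 0.0], [0.995, -0.104, 0.0], [0.0, 0.0, -1.0]]
contact_force: [-0.8, 0.2, 0.2]
width: 0.104
grip_force: 0.0
```

Emit:
{"fn": "play_rows", "kwargs": {
  "rows": [
    [[0,0,0],[0,0,0],3.5],
    [[0,0,0],[0,0,0],3.5],
    [[0,0,-0.2],[0,0,0],3.5],
    [[0,0,-0.2],[0,0,0],3.5],
    [[0,0,-0.2],[0,0,0],3.5],
    [[0,0,-0.2],[0,0,0],3.5],
    [[0,0,0],[0,0,0],3.5]
  ]
}}

```text
time_s: 6.72
tcp_pos: [0.5608, -0.0025, 0.0632]
tcp_rot: [[0.104, 0.995, -0.001], [0.995, -0.104, 0.0], [-0.0, -0.001, -1.0]]
contact_force: [-0.2, -0.3, -0.1]
width: 0.399
grip_force: 0.0
```

Emit:
{"fn": "play_rows", "kwargs": {
  "rows": [
    [[0,0,0],[0,0,0],0.9],
    [[0,0,0],[0,0,0],0.9],
    [[0,0,0],[0,0,0],0.9],
    [[0,0,0],[0,0,0],0.9],
    [[0,0,0],[0,0,0],0.9]
  ]
}}

```text
time_s: 7.35
tcp_pos: [0.5611, -0.0025, 0.0636]
tcp_rot: [[0.104, 0.995, 0.0], [0.995, -0.104, -0.0], [0.0, 0.0, -1.0]]
contact_force: [-0.2, -0.1, -0.1]
width: 0.153
grip_force: 30.0
```

Gripped at 13.5 mm, so the true fingertips are about 30 mm behind the reported TCP. I regrip deeper for a firm hold.

Emit:
{"fn": "play_rows", "kwargs": {
  "rows": [
    [[0,0,0],[0,0,0],3],
    [[0,0,0],[0,0,0],3],
    [[0,0,-0.2],[0,0,0],3],
    [[0,0,-0.2],[0,0,0],3],
    [[0,0,-0.2],[0,0,0],3],
    [[0,0,-0.2],[0,0,0],3],
    [[0,0,-0.2],[0,0,0],3],
    [[0,0,0],[0,0,0],3]
  ]
}}

```text
time_s: 8.35
tcp_pos: [0.5609, -0.0025, 0.0533]
tcp_rot: [[0.104, 0.995, -0.0], [0.995, -0.104, 0.0], [-0.0, -0.0, -1.0]]
contact_force: [0.5, -0.3, -0.9]
width: 0.34
grip_force: 0.0
```

Emit:
{"fn": "play_rows", "kwargs": {
  "rows": [
    [[0,0,0],[0,0,0],0.6],
    [[0,0,0],[0,0,0],0.6],
    [[0,0,0],[0,0,0],0.6],
    [[0,0,0],[0,0,0],0.6],
    [[0,0,0],[0,0,0],0.6]
  ],
  "squeeze": 40
}}

```text
time_s: 8.98
tcp_pos: [0.5611, -0.0025, 0.0536]
tcp_rot: [[0.104, 0.995, 0.0], [0.995, -0.104, 0.0], [0.0, 0.0, -1.0]]
contact_force: [-0.6, -0.9, 0.2]
width: 0.157
grip_force: 40.0
```

Emit:
{"fn": "play_rows", "kwargs": {
  "rows": [
    [[0,0,0.2],[0,0,0],0.6],
    [[-0.1,-1.0,0],[0,0,0],0.6],
    [[-0.12,-1.2,0],[0,0,0],0.6],
    [[-0.12,-1.2,0],[0,0,0],0.6],
    [[-0.12,-1.2,0],[0,0,0],0.6],
    [[-0.12,-1.2,0],[0,0,0],0.6],
    [[-0.12,-1.2,0],[0,0,0],0.6],
    [[-0.12,-1.2,0],[0,0,0],0.6]
  ]
}}

```text
time_s: 9.98
tcp_pos: [0.5527, -0.0854, 0.0555]
tcp_rot: [[0.104, 0.995, 0.0], [0.995, -0.104, -0.0], [-0.0, 0.0, -1.0]]
contact_force: [0.3, -0.2, 0.2]
width: 0.158
grip_force: 40.0
```

Emit:
{"fn": "play_rows", "kwargs": {
  "rows": [
    [[0,0,2],[0,0,0],0.6],
    [[0,0,4],[0,0,0],0.6],
    [[0,0,2],[0,0,0],0.6],
    [[0,0,0],[0,0,0],0.6]
  ]
}}

```text
time_s: 10.48
tcp_pos: [0.5545, -0.0852, 0.1377]
tcp_rot: [[0.104, 0.995, 0.004], [0.995, -0.104, -0.001], [-0.0, 0.004, -1.0]]
contact_force: [-0.2, -0.2, -0.7]
width: 0.159
grip_force: 40.0
```

```bash
python3 - <<'E'
from h import *
snap("wrist","w3");snap("side","d3")
a=cv2.resize(cv2.imread("pics/w3.png")[40:384,130:400],None,fx=1.6,fy=1.6)
b=cv2.resize(cv2.imread("pics/d3.png")[150:300,200:315],None,fx=3.2,fy=3.2)
b=cv2.copyMakeBorder(b,0,a.shape[0]-b.shape[0],0,0,cv2.BORDER_CONSTANT)
cv2.imwrite("pics/w3m.png",np.hstack([a,b]));print(a.shape,b.shape)
E
```

```text
(550, 432, 3) (550, 368, 3)
```

View pics/w3m.png

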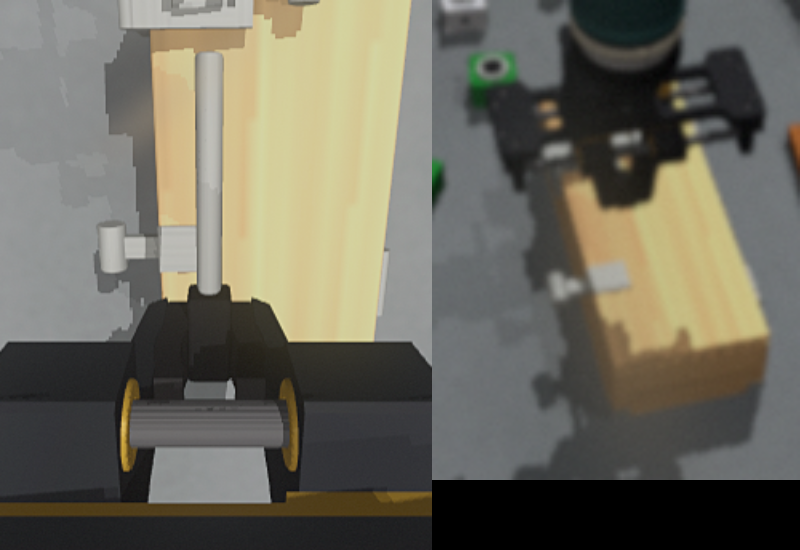

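The pin is held with its rod straight ahead (tip at 209,55) and the hasp is clear. I lay it on the free table in front.

Emit:
{"fn": "play_rows", "kwargs": {
  "rows": [
    [[-3.5,-1.6,0],[0,0,0],0.6],
    [[-3.5,-1.6,0],[0,0,0],0.6],
    [[-3.5,-1.6,0],[0,0,0],0.6],
    [[-3,-1.6,0],[0,0,0],0.6],
    [[0,0,-4],[0,0,0],0.6],
    [[0,0,-4],[0,0,0],0.6],
    [[0,0,-4],[0,0,0],0.6],
    [[0,0,-2],[0,0,0],0.6]
  ]
}}

```text
time_s: 11.58
tcp_pos: [0.4143, -0.1472, -0.0083]
tcp_rot: [[0.104, 0.995, -0.006], [0.995, -0.104, 0.003], [0.002, -0.006, -1.0]]
contact_force: [-0.1, -0.1, -0.5]
width: 0.151
grip_force: 40.0
```

Emit:
{"fn": "play_rows", "kwargs": {
  "rows": [
    [[0,0,-1.2],[0,0,0],0.6],
    [[0,0,-0.6],[0,0,0],0.6],
    [[0,0,-0.3],[0,0,0],0.6],
    [[0,0,-0.1],[0,0,0],0.6],
    [[0,0,0],[0,0,0],0.6]
  ]
}}

```text
time_s: 12.2
tcp_pos: [0.4185, -0.1488, -0.0259]
tcp_rot: [[0.104, 0.995, 0.001], [0.995, -0.104, -0.0], [-0.0, 0.001, -1.0]]
contact_force: [-0.9, -0.0, -0.3]
width: 0.154
grip_force: 40.0
```

Emit:
{"fn": "play_rows", "kwargs": {
  "rows": [
    [[0,0,-0.15],[0,0,0],0.6],
    [[0,0,-0.15],[0,0,0],0.6],
    [[0,0,0],[0,0,0],0.6]
  ]
}}

```text
time_s: 12.58
tcp_pos: [0.4177, -0.1485, -0.0296]
tcp_rot: [[0.104, 0.995, -0.0], [0.995, -0.104, 0.0], [0.0, -0.0, -1.0]]
contact_force: [-0.0, 0.3, 0.3]
width: 0.154
grip_force: 40.0
```

Emit:
{"fn": "play_rows", "kwargs": {
  "rows": [
    [[0,0,-0.15],[0,0,0],0.6],
    [[0,0,0],[0,0,0],0.6]
  ]
}}

```text
time_s: 12.82
tcp_pos: [0.4177, -0.1485, -0.0311]
tcp_rot: [[0.104, 0.995, -0.0], [0.995, -0.104, 0.0], [0.0, -0.0, -1.0]]
contact_force: [-1.1, 0.2, -0.4]
width: 0.152
grip_force: 40.0
```

Emit:
{"fn": "play_rows", "kwargs": {
  "rows": [
    [[0,0,0],[0,0,0],2.5],
    [[0,0,0],[0,0,0],3],
    [[0,0,0],[0,0,0],3],
    [[0,0,1],[0,0,0],3],
    [[0,0,3],[0,0,0],3],
    [[0,0,4],[0,0,0],4],
    [[0,0,4],[0,0,0],4],
    [[0,0,3],[0,0,0],4]
  ]
}}

```text
time_s: 13.82
tcp_pos: [0.4186, -0.1488, 0.1217]
tcp_rot: [[0.104, 0.995, 0.003], [0.995, -0.104, -0.001], [-0.001, 0.003, -1.0]]
contact_force: [-0.1, -0.3, 0.3]
width: 0.456
grip_force: 0.0
```

```bash
python3 - <<'E'
from h import *
o=telemetry.get_obs();print(o["tcp_pos"].round(4),np.arctan2(o["tcp_rot"][1,1],o["tcp_rot"][0,1]),o["qpos"].round(2))
print("hasptab",cw(8,65,91).round(4),"haspax",cw(-70,65,87).round(4),"tab@2.4",[cw(-70+np.cos(t)*78-np.sin(t)*4,65,87+np.sin(t)*78+np.cos(t)*4).round(4).tolist() for t in(.5,1,1.5,2,2.3)])
print("lidtab",[cw(62-150*np.cos(t),-65,71+150*np.sin(t)).round(4).tolist() for t in(0,.4,.8,1.2,1.6,1.75)])
E
```

```text
[ 0.4186 -0.1488  0.1217] -0.10399575385243653 [-0.4  -0.11  2.17  0.    1.08 -0.29]
hasptab [0.6104 0.0344 0.091 ] haspax [0.5328 0.0422 0.087 ] tab@2.4 [[0.599, 0.0355, 0.1279], [0.5714, 0.0383, 0.1548], [0.5344, 0.042, 0.1651], [0.4969, 0.0458, 0.1563], [0.4782, 0.0476, 0.1425]]
lidtab [[0.502, -0.0854, 0.071], [0.5137, -0.0866, 0.1294], [0.5472, -0.0899, 0.1786], [0.5971, -0.0949, 0.2108], [0.6556, -0.1008, 0.2209], [0.6778, -0.103, 0.2186]]
```

Emit:
{"fn": "play_rows", "kwargs": {
  "rows": [
    [[2.1,2.0,1],[0,0,0.174],4.5],
    [[2.1,2.0,1],[0,0,0.174],4.5],
    [[2.1,2.0,0],[0,0,0.174],4.5],
    [[2.1,2.0,0],[0,0,0.174],4.5],
    [[2.1,2.0,0],[0,0,0.174],4.5],
    [[2.1,2.0,0],[0,0,0.174],4.5],
    [[2.1,2.0,0],[0,0,0.174],4.5],
    [[2.1,2.0,0],[0,0,0.174],4.5]
  ]
}}

```text
time_s: 14.82
tcp_pos: [0.5865, 0.0122, 0.1398]
tcp_rot: [[-0.962, 0.273, 0.001], [0.273, 0.962, -0.0], [-0.001, 0.0, -1.0]]
contact_force: [0.3, -0.4, 0.1]
width: 0.51
grip_force: 0.0
```

Emit:
{"fn": "play_rows", "kwargs": {
  "rows": [
    [[2.1,2.2,0],[0,0,0.174],4.5],
    [[0,0,-2],[0,0,0.01],4.5],
    [[0,0,0],[0,0,0],4.5]
  ]
}}

```text
time_s: 15.2
tcp_pos: [0.6039, 0.0331, 0.1163]
tcp_rot: [[-0.995, 0.1, -0.006], [0.1, 0.995, -0.0], [0.006, -0.001, -1.0]]
contact_force: [-0.3, -0.4, -0.4]
width: 0.512
grip_force: 0.0
```

```bash
python3 - <<'E'
from h import *
snap("wrist","w4"); o=telemetry.get_obs()
P=[cw(8,65,91),cw(8,53,91),cw(8,77,91),cw(-36,65,109)]
print(proj("w4",P).round(0).tolist(), o["tcp_pos"].round(4))
R=o["tcp_rot"];p=o["tcp_pos"];print("tip",proj("w4",[p+R@[0,s*.022,-.032] for s in(1,-1)]).round(0).tolist())
mark("w4",P,"w4m")
E
```

```text
[[264.0, 215.0], [248.0, 215.0], [280.0, 215.0], [265.0, 163.0]] [0.6045 0.0329 0.1172]
tip [[301.0, 246.0], [222.0, 246.0]]
```

View pics/w4m.png

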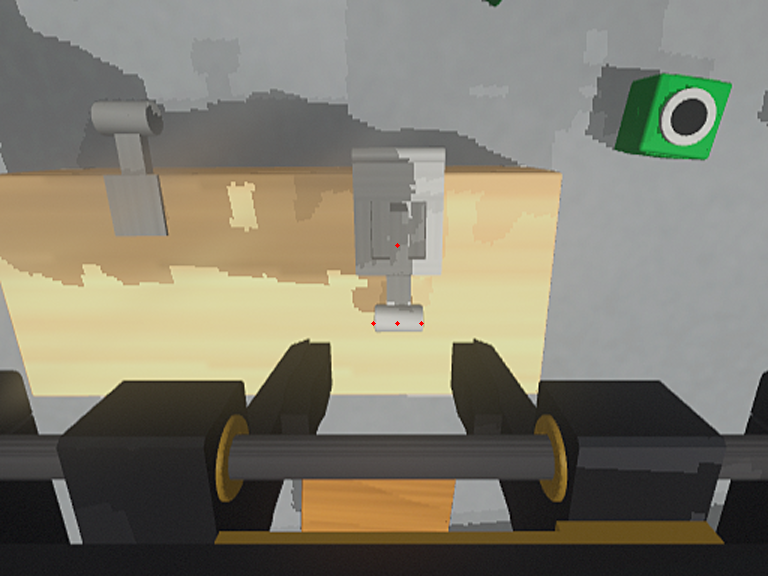

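The overlay shows the roller at (398,317), about 2–3 mm nearer the robot than marked, and centred between the fingers. I go down and pinch it.

Emit:
{"fn": "play_rows", "kwargs": {
  "rows": [
    [[0.3,0.1,-2.5],[0,0,0],4.5],
    [[0,0,-2],[0,0,0],4.5],
    [[0,0,-1.4],[0,0,0],4.5],
    [[0,0,-0.7],[0,0,0],4.5],
    [[0,0,0],[0,0,0],4.5],
    [[0,0,0],[0,0,0],1.8],
    [[0,0,0],[0,0,0],1.8],
    [[0,0,0],[0,0,0],1.8]
  ],
  "squeeze": 25
}}

```text
time_s: 16.25
tcp_pos: [0.6108, 0.036, 0.0539]
tcp_rot: [[-0.995, 0.099, 0.002], [0.099, 0.995, 0.002], [-0.002, 0.003, -1.0]]
contact_force: [0.6, 5.4, 0.6]
width: 0.268
grip_force: 25.0
```

Emit:
{"fn": "play_rows", "kwargs": {
  "rows": [
    [[0,0,0],[0,0,0],1.8],
    [[0,0,0],[0,0,0],1.8],
    [[0,0,0],[0,0,0],1.8]
  ]
}}

```text
time_s: 16.62
tcp_pos: [0.6108, 0.0359, 0.0539]
tcp_rot: [[-0.995, 0.099, 0.002], [0.099, 0.995, 0.002], [-0.002, 0.002, -1.0]]
contact_force: [0.8, 5.6, 0.6]
width: 0.267
grip_force: 25.0
```

```bash
python3 - <<'E'
import numpy as np
def arc(r,phi0,t,sx):
    x=sx*r*np.cos(phi0+t);z=r*np.sin(phi0+t);dx=np.diff(x);dz=np.diff(z)
    for a,b in zip(dx,dz): print([round(a*.995/10,2),round(-a*.0998/10,2),round(b/10,2)],end=", ")
    print()
arc(78.1,.051,np.linspace(0,2.4,17),1)
arc(150,0,np.linspace(0,1.76,25),-1)
E
```

```text
[np.float64(-0.15), np.float64(0.01), np.float64(1.16)], [np.float64(-0.32), np.float64(0.03), np.float64(1.13)], [np.float64(-0.48), np.float64(0.05), np.float64(1.07)], [np.float64(-0.63), np.float64(0.06), np.float64(0.98)], [np.float64(-0.77), np.float64(0.08), np.float64(0.88)], [np.float64(-0.89), np.float64(0.09), np.float64(0.75)], [np.float64(-1.0), np.float64(0.1), np.float64(0.61)], [np.float64(-1.07), np.float64(0.11), np.float64(0.45)], [np.float64(-1.13), np.float64(0.11), np.float64(0.28)], [np.float64(-1.16), np.float64(0.12), np.float64(0.11)], [np.float64(-1.16), np.float64(0.12), np.float64(-0.06)], [np.float64(-1.14), np.float64(0.11), np.float64(-0.24)], [np.float64(-1.09), np.float64(0.11), np.float64(-0.41)], [np.float64(-1.02), np.float64(0.1), np.float64(-0.57)], [np.float64(-0.92), np.float64(0.09), np.float64(-0.71)], [np.float64(-0.81), np.float64(0.08), np.float64(-0.84)], 
[np.float64(0.04), np.float64(-0.0), np.float64(1.1)], [np.float64(0.12), np.float64(-0.01), np.float64(1.09)], [np.float64(0.2), np.float64(-0.02), np.float64(1.08)], [np.float64(0.28
[... 477 characters left out ...]
p.float64(0.73)], [np.float64(0.87), np.float64(-0.09), np.float64(0.67)], [np.float64(0.91), np.float64(-0.09), np.float64(0.6)], [np.float64(0.96), np.float64(-0.1), np.float64(0.53)], [np.float64(0.99), np.float64(-0.1), np.float64(0.46)], [np.float64(1.02), np.float64(-0.1), np.float64(0.39)], [np.float64(1.05), np.float64(-0.11), np.float64(0.31)], [np.float64(1.07), np.float64(-0.11), np.float64(0.23)], [np.float64(1.08), np.float64(-0.11), np.float64(0.15)], [np.float64(1.09), np.float64(-0.11), np.float64(0.07)], [np.float64(1.09), np.float64(-0.11), np.float64(-0.01)], [np.float64(1.09), np.float64(-0.11), np.float64(-0.09)], [np.float64(1.08), np.float64(-0.11), np.float64(-0.17)],
```

Emit:
{"fn": "play_rows", "kwargs": {
  "rows": [
    [[-0.15,0.1,1.16],[0,0,0],1.8],
    [[-0.32,0.1,1.13],[0,0,0],1.8],
    [[-0.48,0.05,1.07],[0,0,0],1.8],
    [[-0.63,0.06,0.98],[0,0,0],1.8],
    [[-0.77,0.08,0.88],[0,0,0],1.8],
    [[-0.89,0.09,0.75],[0,0,0],1.8],
    [[-1.0,0.1,0.61],[0,0,0],1.8],
    [[-1.07,0.11,0.45],[0,0,0],1.8]
  ]
}}

```text
time_s: 17.62
tcp_pos: [0.5566, 0.0412, 0.1241]
tcp_rot: [[-0.995, 0.099, 0.001], [0.099, 0.995, -0.0], [-0.001, -0.0, -1.0]]
contact_force: [3.1, 0.8, -1.6]
width: 0.268
grip_force: 25.0
```

Emit:
{"fn": "play_rows", "kwargs": {
  "rows": [
    [[-1.13,0.11,0.28],[0,0,0],1.8],
    [[-1.16,0.12,0.11],[0,0,0],1.8],
    [[-1.16,0.12,-0.06],[0,0,0],1.8],
    [[-1.14,0.11,-0.24],[0,0,0],1.8],
    [[-1.09,0.11,-0.41],[0,0,0],1.8],
    [[-1.02,0.1,-0.57],[0,0,0],1.8],
    [[-0.92,0.09,-0.71],[0,0,0],1.8],
    [[-0.81,0.08,-0.84],[0,0,0],1.8]
  ]
}}

```text
time_s: 18.62
tcp_pos: [0.47, 0.0494, 0.0992]
tcp_rot: [[-0.995, 0.098, -0.003], [0.098, 0.995, -0.001], [0.003, -0.001, -1.0]]
contact_force: [-2.9, -0.9, 5.3]
width: 0.269
grip_force: 25.0
```

Emit:
{"fn": "play_rows", "kwargs": {
  "rows": [
    [[0,0,0],[0,0,0],4.5],
    [[0,0,0],[0,0,0],4.5],
    [[0,0,2],[0,0,0],4.5],
    [[0,0,4],[0,0,0],4.5],
    [[0,-2,3],[0,0,0],4.5],
    [[0,-4,0],[0,0,0],4.5],
    [[1.5,-4,0],[0,0,0],4.5],
    [[1.5,-3.4,0],[0,0,0],4.5]
  ]
}}

```text
time_s: 19.62
tcp_pos: [0.5028, -0.0855, 0.1892]
tcp_rot: [[-0.995, 0.099, 0.0], [0.099, 0.995, 0.0], [-0.0, 0.0, -1.0]]
contact_force: [0.7, 0.9, 0.4]
width: 0.512
grip_force: 0.0
```

Emit:
{"fn": "play_rows", "kwargs": {
  "rows": [
    [[0,0,-4],[0,0,0],4.5],
    [[0,0,-4],[0,0,0],4.5],
    [[0,0,-3],[0,0,0],4.5],
    [[0,0,0],[0,0,0],4.5]
  ]
}}

```text
time_s: 20.12
tcp_pos: [0.4998, -0.0837, 0.0762]
tcp_rot: [[-0.995, 0.099, -0.007], [0.099, 0.995, 0.002], [0.007, 0.001, -1.0]]
contact_force: [0.3, -0.5, 0.6]
width: 0.509
grip_force: 0.0
```

```bash
sed -i 's/^CASE=.*/CASE=[.5945,-.029,-.10]/' h.py; python3 - <<'E'
from h import *
snap("wrist","w5"); o=telemetry.get_obs()
P=[cw(-88,-65,71),cw(-88,-52,71),cw(-88,-78,71),cw(-62,146,76)]
print(proj("w5",P).round(0).tolist(), o["tcp_pos"].round(4),P[0])
mark("w5",P,"w5m")
E
```

```text
[[260.0, 219.0], [279.0, 219.0], [241.0, 219.0], [565.0, 256.0]] [ 0.5015 -0.084   0.0781] [ 0.50045046 -0.08488993  0.071     ]
```

View pics/w5m.png

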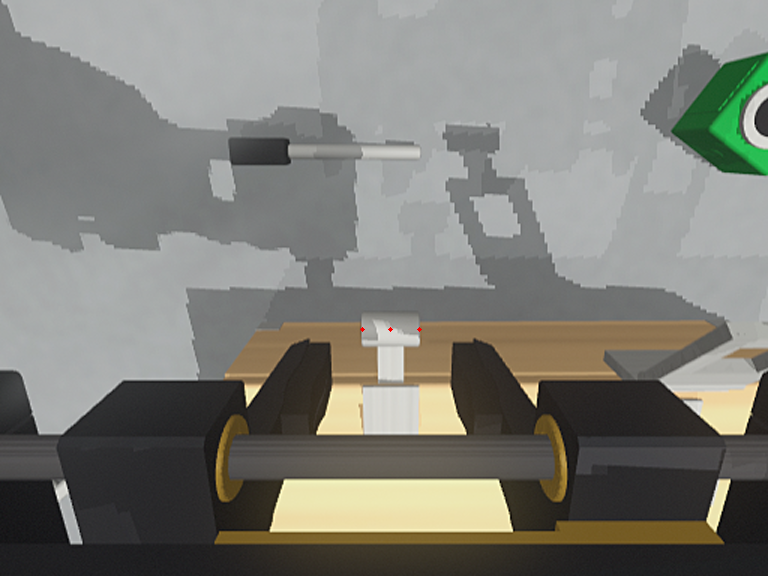

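The overlay is on the lid roller (390,329). The hasp is swung off to the front, and the pin lies on the table with its grip at (260,152) and tip at (420,151). I pinch the lid tab.

Emit:
{"fn": "play_rows", "kwargs": {
  "rows": [
    [[-0.1,-0.1,-2],[0,0,0],4.5],
    [[0,0,-1.5],[0,0,0],4.5],
    [[0,0,-0.9],[0,0,0],4.5],
    [[0,0,-0.4],[0,0,0],4.5],
    [[0,0,0],[0,0,0],2.0],
    [[0,0,0],[0,0,0],2.0],
    [[0,0,0],[0,0,0],2.0],
    [[0,0,0],[0,0,0],2.0]
  ],
  "squeeze": 30
}}

```text
time_s: 21.18
tcp_pos: [0.502, -0.0842, 0.0314]
tcp_rot: [[-0.995, 0.099, 0.001], [0.099, 0.995, 0.002], [-0.001, 0.002, -1.0]]
contact_force: [1.0, 5.7, 0.0]
width: 0.291
grip_force: 30.0
```

```bash
python3 - <<'E'
from h import *
t=lambda u,v,z:atz("w5",u/1.5-.5,v/1.5-.5,z)
print("grip c",t(260,151,.010),"back",t(230,150,.012),"front",t(289,151,.012),"tip",t(420,151,.004))
o=telemetry.get_obs();print(o["width"],o["contact_force"],o["tcp_pos"])
E
```

```text
grip c [ 0.41696378 -0.14694721  0.01      ] back [ 0.41492582 -0.1621051   0.012     ] front [ 0.41852921 -0.13106086  0.012     ] tip [ 0.42554395 -0.06135616  0.004     ]
0.29060064436915917 [0.99229032 5.74959052 0.02915922] [ 0.50198821 -0.08420773  0.03135704]
```

Emit:
{"fn": "play_rows", "kwargs": {
  "rows": [
    [[0.04,0.1,1.1],[0,0,0],2.0],
    [[0.12,-0.01,1.09],[0,0,0],2.0],
    [[0.2,-0.02,1.08],[0,0,0],2.0],
    [[0.28,-0.03,1.06],[0,0,0],2.0],
    [[0.35,-0.04,1.04],[0,0,0],2.0],
    [[0.43,-0.04,1.01],[0,0,0],2.0],
    [[0.5,-0.05,0.98],[0,0,0],2.0],
    [[0.57,-0.06,0.94],[0,0,0],2.0]
  ]
}}

```text
time_s: 22.18
tcp_pos: [0.5257, -0.0865, 0.114]
tcp_rot: [[-0.995, 0.099, -0.002], [0.099, 0.995, 0.001], [0.002, 0.0, -1.0]]
contact_force: [0.7, 2.8, -6.8]
width: 0.289
grip_force: 30.0
```

Emit:
{"fn": "play_rows", "kwargs": {
  "rows": [
    [[0.64,-0.06,0.89],[0,0,0],2.0],
    [[0.7,-0.07,0.84],[0,0,0],2.0],
    [[0.76,-0.08,0.79],[0,0,0],2.0],
    [[0.82,-0.08,0.73],[0,0,0],2.0],
    [[0.87,-0.09,0.67],[0,0,0],2.0],
    [[0.91,-0.09,0.6],[0,0,0],2.0],
    [[0.96,-0.1,0.53],[0,0,0],2.0],
    [[0.99,-0.1,0.46],[0,0,0],2.0]
  ]
}}

```text
time_s: 23.18
tcp_pos: [0.5932, -0.0929, 0.1699]
tcp_rot: [[-0.995, 0.099, -0.001], [0.099, 0.995, 0.001], [0.001, 0.001, -1.0]]
contact_force: [-3.4, 4.3, -2.3]
width: 0.294
grip_force: 30.0
```

Emit:
{"fn": "play_rows", "kwargs": {
  "rows": [
    [[1.02,-0.1,0.39],[0,0,0],2.0],
    [[1.05,-0.11,0.31],[0,0,0],2.0],
    [[1.07,-0.11,0.23],[0,0,0],2.0],
    [[1.08,-0.11,0.15],[0,0,0],2.0],
    [[1.09,-0.11,0.07],[0,0,0],2.0],
    [[1.09,-0.11,-0.01],[0,0,0],2.0],
    [[1.09,-0.11,-0.09],[0,0,0],2.0],
    [[1.08,-0.11,-0.17],[0,0,0],2.0]
  ]
}}

```text
time_s: 24.18
tcp_pos: [0.6804, -0.1011, 0.1801]
tcp_rot: [[-0.995, 0.098, 0.003], [0.098, 0.995, 0.001], [-0.003, 0.002, -1.0]]
contact_force: [-2.8, 4.8, 1.7]
width: 0.29
grip_force: 30.0
```

Emit:
{"fn": "play_rows", "kwargs": {
  "rows": [
    [[0,0,0],[0,0,0],4.5],
    [[0,0,0],[0,0,0],4.5],
    [[0,0,2],[0,0,0],4.5],
    [[0,0,4],[0,0,0],6.5],
    [[-3,3,2],[0,0,0],6.5],
    [[-3,5,0],[0,0,0],6.5],
    [[-3,5,0],[0,0,0],6.5],
    [[-3,5,0],[0,0,0],6.5]
  ]
}}

```text
time_s: 25.18
tcp_pos: [0.5581, 0.0789, 0.2602]
tcp_rot: [[-0.995, 0.1, 0.004], [0.1, 0.995, 0.0], [-0.004, 0.001, -1.0]]
contact_force: [0.2, 0.1, -0.2]
width: 0.737
grip_force: 0.0
```

Emit:
{"fn": "play_rows", "kwargs": {
  "rows": [
    [[-3,5,0],[0,0,0],6.5],
    [[-3,5,-1],[0,0,0],6.5],
    [[-2,3,-1],[0,0,0],6.5],
    [[0,0,0],[0,0,0],6.5]
  ]
}}

```text
time_s: 25.68
tcp_pos: [0.4774, 0.2093, 0.2389]
tcp_rot: [[-0.995, 0.095, 0.001], [0.095, 0.995, 0.0], [-0.001, 0.0, -1.0]]
contact_force: [0.3, 0.9, 0.0]
width: 0.74
grip_force: 0.0
```

```bash
cat >> h.py <<'E'
def blocks(fn):
    "white ring/top blobs: min-area rect of bright low-saturation areas"
    i=cv2.imread("pics/"+fn+".png");h=cv2.cvtColor(i,cv2.COLOR_BGR2HSV)
    m=((h[...,1]<25)&(h[...,2]>185)).astype(np.uint8)
    m=cv2.morphologyEx(m,cv2.MORPH_CLOSE,np.ones((5,5)))
    n,l,s,c=cv2.connectedComponentsWithStats(m)
    return [(s[k,4],c[k].round(1).tolist(),s[k,:4].tolist()) for k in range(1,n) if s[k,4]>60]
E
python3 - <<'E'
from h import *
snap("wrist","w6"); o=telemetry.get_obs(); snap("scene","s6"); snap("side","d6")
print(o["tcp_pos"].round(4))
for b in blocks("w6"): print(b,atz("w6",*b[1],.033).round(4))
P=[[.4248,.1938,.033],[.5283,.3151,.033]]; print(proj("w6",P))
a=cv2.imread("pics/w6.png");b=cv2.resize(cv2.imread("pics/s6.png")[100:310,205:395],None,fx=1.5,fy=1.5)
a=cv2.copyMakeBorder(a,0,0,0,285,cv2.BORDER_CONSTANT);a[:b.shape[0],512:512+b.shape[1]]=b
cv2.imwrite("pics/w6m.png",a)
E
```

```text
[0.4786 0.2083 0.2393]
(np.int32(836), [245.7, 117.6], [226, 97, 40, 42]) [0.4238 0.1946 0.033 ]
(np.int32(230), [316.3, 113.8], [305, 102, 23, 24]) [0.4277 0.2851 0.033 ]
(np.int32(205), [177.6, 125.6], [167, 114, 22, 24]) [0.4254 0.1058 0.033 ]
(np.int32(148), [39.4, 135.8], [13, 134, 53, 4]) [ 0.4212 -0.0765  0.033 ]
(np.int32(692), [340.2, 184.8], [324, 170, 34, 31]) [0.526  0.3144 0.033 ]
(np.int32(175), [263.1, 192.6], [253, 183, 21, 20]) [0.5272 0.2075 0.033 ]
(np.int32(176), [98.2, 189.8], [87, 186, 25, 9]) [ 0.5013 -0.0197  0.033 ]
(np.int32(104), [132.4, 223.9], [113, 222, 37, 4]) [0.5566 0.0157 0.033 ]
[[245.14349729 118.44366506]
 [340.73305635 186.3109843 ]]
```

View pics/w6m.png

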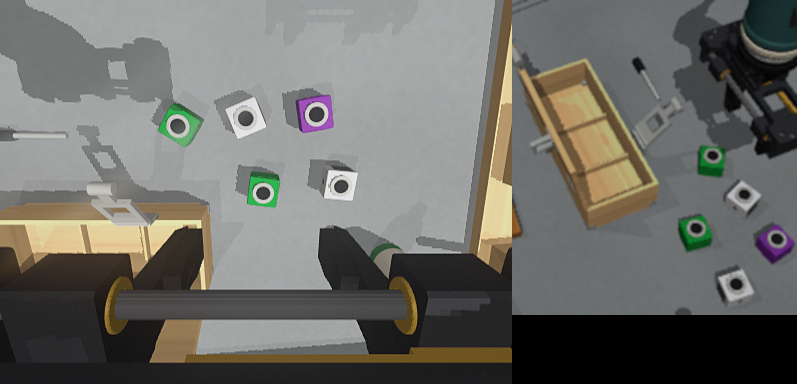

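The case is open with three compartments, and the two white blocks are unmoved at wrist (246,118) and (340,185). Green and purple look-alikes stand about 90 mm away. Next I get the block yaws.

```bash
cat >> h.py <<'E'
def rect(fn,u,v,r=30,z=.032,thr=185):
    i=cv2.imread("pics/"+fn+".png");h=cv2.cvtColor(i,cv2.COLOR_BGR2HSV)
    m=((h[...,1]<25)&(h[...,2]>thr)).astype(np.uint8)
    k=np.zeros_like(m);cv2.circle(k,(int(u),int(v)),r,1,-1);m=cv2.morphologyEx(m&k,cv2.MORPH_OPEN,np.ones((2,2)))
    y,x=np.nonzero(m);P=np.array([atz(fn,a,b,z)[:2]*1000 for a,b in zip(x,y)],np.float32)
    return cv2.minAreaRect(P)
E
python3 - <<'E'
from h import *
for u,v in((246,118),(340,185)):
  for t in(175,185,195,205): print(t,rect("w6",u,v,32,thr=t))
E
```

```text
175 ((425.7913513183594, 195.5576629638672), (41.93778610229492, 41.089664459228516), 16.732463836669922)
185 ((425.8114929199219, 195.49790954589844), (41.51871109008789, 41.078277587890625), 16.902769088745117)
195 ((425.6927795410156, 195.4657440185547), (40.36924743652344, 40.674129486083984), 16.890670776367188)
205 ((425.76275634765625, 195.52420043945312), (39.944244384765625, 40.68440628051758), 16.749431610107422)
175 ((528.857666015625, 316.10150146484375), (40.98457336425781, 42.131656646728516), 79.36731719970703)
185 ((528.704345703125, 315.9884033203125), (40.71051788330078, 41.6282844543457), 79.35543060302734)
195 ((528.596435546875, 316.1208190917969), (40.490108489990234, 40.875823974609375), 79.35541534423828)
205 ((528.3767700195312, 316.1605529785156), (39.99026107788086, 40.18672561645508), 79.42390441894531)
```

Emit:
{"fn": "play_rows", "kwargs": {
  "rows": [
    [[-1.8,-0.4,-2],[0,0,0.13],6.5],
    [[-1.8,-0.4,-3],[0,0,0.13],6.5],
    [[-1.7,-0.5,-4],[0,0,0.13],6.5],
    [[0,0,-4],[0,0,0],6.5],
    [[0,0,-4],[0,0,0],6.5],
    [[0,0,-2],[0,0,0],6.5],
    [[0,0,0],[0,0,0],6.5]
  ]
}}

```text
time_s: 26.7
tcp_pos: [0.4253, 0.1933, 0.0467]
tcp_rot: [[-0.958, -0.285, -0.003], [-0.285, 0.958, -0.001], [0.003, -0.001, -1.0]]
contact_force: [-0.1, -0.6, 0.3]
width: 0.74
grip_force: 0.0
```

```bash
python3 - <<'E'
from h import *
snap("wrist","w7"); o=telemetry.get_obs(); print(o["tcp_pos"].round(4),np.degrees(np.arctan2(o["tcp_rot"][1,1],o["tcp_rot"][0,1])))
print(proj("w7",[[.4255,.195,.032]])); b=proj("w7",[[.4255,.195,.035]])[0]
for t in (175,190): print(rect("w7",*b,55,thr=t))
E
```

```text
[0.4263 0.1939 0.048 ] 106.57832845924646
[[263.54513727 213.77003096]]
((437.24468994140625, 198.8620147705078), (67.60015106201172, 78.06385803222656), 16.557653427124023)
((424.2749938964844, 195.11123657226562), (40.60185623168945, 40.79816436767578), 16.562524795532227)
```

Emit:
{"fn": "play_rows", "kwargs": {
  "rows": [
    [[-0.1,0.1,-3],[0,0,0],6.5],
    [[0,0,-2],[0,0,0],6.5],
    [[0,0,-1.5],[0,0,0],6.5],
    [[0,0,-0.5],[0,0,0],6.5],
    [[0,0,0],[0,0,0],3.6],
    [[0,0,0],[0,0,0],3.6],
    [[0,0,0],[0,0,0],3.6],
    [[0,0,0],[0,0,0],3.6]
  ],
  "squeeze": 35
}}

```text
time_s: 27.75
tcp_pos: [0.4253, 0.1962, -0.0214]
tcp_rot: [[-0.958, -0.287, 0.001], [-0.287, 0.958, 0.0], [-0.002, 0.0, -1.0]]
contact_force: [0.6, -1.6, 3.8]
width: 0.471
grip_force: 35.0
```

Emit:
{"fn": "play_rows", "kwargs": {
  "rows": [
    [[0,0,0],[0,0,0],3.6],
    [[0,0,0],[0,0,0],3.6],
    [[0,0,2],[0,0,0],3.6],
    [[0,0,4],[0,0,0],3.6],
    [[0,0,4],[0,0,0],3.6],
    [[0,0,4],[0,0,0],3.6],
    [[0,0,2],[0,0,0],3.6],
    [[0,0,0],[0,0,0],3.6]
  ]
}}

```text
time_s: 28.75
tcp_pos: [0.4255, 0.1963, 0.1392]
tcp_rot: [[-0.958, -0.287, 0.003], [-0.287, 0.958, 0.001], [-0.003, 0.0, -1.0]]
contact_force: [-0.4, -0.5, -1.5]
width: 0.471
grip_force: 35.0
```

```bash
python3 - <<'E'
from h import *
o=telemetry.get_obs();p=o["tcp_pos"]
print(p.round(4)); 
for y in(0,-94): print(cw(0,y,0).round(4),((cw(0,y,0)-p)*100).round(2))
print(1.4708-np.arctan2(o["tcp_rot"][1,1],o["tcp_rot"][0,1]))
E
```

```text
[0.4255 0.1963 0.1392]
[ 0.5945 -0.029   0.    ] [ 16.9  -22.53 -13.92]
[ 0.5851 -0.1225  0.    ] [ 15.96 -31.89 -13.92]
-0.39124301719584786
```

Emit:
{"fn": "play_rows", "kwargs": {
  "rows": [
    [[1.0,-2.2,2],[0,0,-0.039],3.6],
    [[1.5,-2.2,1],[0,0,-0.039],3.6],
    [[1.6,-2.2,0],[0,0,-0.039],3.6],
    [[1.8,-2.3,0],[0,0,-0.039],3.6],
    [[1.8,-2.3,0],[0,0,-0.039],3.6],
    [[1.8,-2.3,0],[0,0,-0.039],3.6],
    [[1.8,-2.3,0],[0,0,-0.039],3.6],
    [[1.8,-2.3,0],[0,0,-0.039],3.6]
  ]
}}

```text
time_s: 29.75
tcp_pos: [0.5545, 0.0141, 0.165]
tcp_rot: [[-1.0, 0.022, -0.004], [0.022, 1.0, 0.0], [0.004, 0.0, -1.0]]
contact_force: [0.1, 0.3, -1.3]
width: 0.474
grip_force: 35.0
```

Emit:
{"fn": "play_rows", "kwargs": {
  "rows": [
    [[1.8,-2.3,0],[0,0,-0.039],3.6],
    [[1.8,-2.2,0],[0,0,-0.039],3.6],
    [[0,0,-4],[0,0,0],3.6],
    [[0,0,-4],[0,0,0],3.6],
    [[0,0,-3.4],[0,0,0],3.6],
    [[0,0,0],[0,0,0],3.6]
  ]
}}

```text
time_s: 30.5
tcp_pos: [0.5863, -0.0297, 0.0481]
tcp_rot: [[-0.995, 0.099, -0.011], [0.099, 0.995, 0.001], [0.011, -0.0, -1.0]]
contact_force: [-0.6, 0.4, -1.0]
width: 0.474
grip_force: 35.0
```

Emit:
{"fn": "play_rows", "kwargs": {
  "rows": [
    [[0,0,-2],[0,0,0],3.6],
    [[0,0,-1.5],[0,0,0],3.6],
    [[0,0,-1],[0,0,0],3.6],
    [[0,0,-0.6],[0,0,0],3.6],
    [[0,0,0],[0,0,0],3.6]
  ]
}}

```text
time_s: 31.12
tcp_pos: [0.5914, -0.0301, 0.0025]
tcp_rot: [[-0.995, 0.099, -0.0], [0.099, 0.995, 0.0], [0.0, 0.0, -1.0]]
contact_force: [0.3, -0.4, -2.4]
width: 0.476
grip_force: 35.0
```

Emit:
{"fn": "play_rows", "kwargs": {
  "rows": [
    [[0,0,-0.4],[0,0,0],3.6],
    [[0,0,-0.4],[0,0,0],3.6],
    [[0,0,-0.2],[0,0,0],3.6],
    [[0,0,0],[0,0,0],3.6]
  ]
}}

```text
time_s: 31.62
tcp_pos: [0.5913, -0.0301, -0.0074]
tcp_rot: [[-0.995, 0.099, -0.0], [0.099, 0.995, 0.0], [0.0, 0.0, -1.0]]
contact_force: [-0.6, 0.4, -2.0]
width: 0.476
grip_force: 35.0
```

Emit:
{"fn": "play_rows", "kwargs": {
  "rows": [
    [[0,0,-0.3],[0,0,0],3.6],
    [[0,0,-0.3],[0,0,0],3.6],
    [[0,0,0],[0,0,0],3.6],
    [[0,0,0],[0,0,0],5.0],
    [[0,0,0],[0,0,0],5.0],
    [[0,0,1],[0,0,0],5.0],
    [[0,0,3],[0,0,0],5.0],
    [[0,0,4],[0,0,0],5.0]
  ]
}}

```text
time_s: 32.62
tcp_pos: [0.5906, -0.03, 0.0673]
tcp_rot: [[-0.995, 0.099, -0.002], [0.099, 0.995, 0.0], [0.002, -0.0, -1.0]]
contact_force: [0.9, 0.2, -0.2]
width: 0.567
grip_force: 0.0
```

Emit:
{"fn": "play_rows", "kwargs": {
  "rows": [
    [[0,0,5],[0,0,0],6.5],
    [[0,2,4],[0,0,0],6.5],
    [[-1.5,5,1],[0,0,0],6.5],
    [[-1.5,5,0],[0,0,0],6.5],
    [[-1.5,5,0],[0,0,-0.04],6.5],
    [[-1,5,0],[0,0,-0.05],6.5],
    [[-1,5,-2],[0,0,0],6.5],
    [[0,5,-2],[0,0,0],6.5]
  ]
}}

```text
time_s: 33.62
tcp_pos: [0.5264, 0.2918, 0.1281]
tcp_rot: [[-0.982, 0.187, 0.002], [0.187, 0.982, 0.001], [-0.002, 0.001, -1.0]]
contact_force: [0.5, -0.3, -0.0]
width: 0.74
grip_force: 0.0
```

```bash
python3 - <<'E'
from h import *
snap("wrist","w8"); o=telemetry.get_obs(); snap("scene","s8"); print(o["time_s"],o["tcp_pos"].round(4),np.degrees(np.arctan2(o["tcp_rot"][1,1],o["tcp_rot"][0,1])))
for b in blocks("w8"): print(b,atz("w8",*b[1],.033).round(4))
b=proj("w8",[[.5285,.316,.032]])[0];print(b)
for t in (175,190): print(rect("w8",*b,34,thr=t))
a=cv2.imread("pics/w8.png");b=cv2.resize(cv2.imread("pics/s8.png")[100:310,205:395],None,fx=1.5,fy=1.5)
a=cv2.copyMakeBorder(a,0,0,0,285,cv2.BORDER_CONSTANT);a[:b.shape[0],512:512+b.shape[1]]=b
cv2.imwrite("pics/w8m.png",a)
E
```

```text
33.675 [0.5247 0.2966 0.1248] 79.29366777804861
(np.int32(356), [235.9, 74.5], [221, 57, 31, 36]) [0.4275 0.288  0.033 ]
(np.int32(1485), [288.2, 174.5], [265, 155, 47, 41]) [0.5254 0.3185 0.033 ]
(np.int32(279), [181.0, 194.8], [167, 182, 28, 28]) [0.526  0.2109 0.033 ]
[286.05829446 177.73719479]
((528.256103515625, 318.9048156738281), (44.66698455810547, 41.47927474975586), 79.1668930053711)
((527.7916870117188, 319.2890930175781), (43.3074836730957, 40.422698974609375), 79.16677856445312)
```

```bash
python3 - <<'E'
from h import *
snap("wrist","w8"); o=telemetry.get_obs(); print(o["tcp_pos"].round(4))
b=proj("w8",[[.5285,.316,.032]])[0]
for t in (175,190): print(rect("w8",*b,36,thr=t))
print("bottle cap",tri([("scene0",513/1.5625,519/1.5625),("side0",381/1.5625,150/1.5625)]),"base",atz("scene0",502/1.5625,560/1.5625,.0))
E
```

```text
[0.5253 0.2916 0.1261]
((529.7775268554688, 312.2219543457031), (47.427391052246094, 45.574485778808594), 79.48213195800781)
((528.3438720703125, 315.9212341308594), (40.532188415527344, 41.35050582885742), 79.40153503417969)
bottle cap [0.66685186 0.39194759 0.14431708] base [0.66883434 0.40064127 0.        ]
```

Emit:
{"fn": "play_rows", "kwargs": {
  "rows": [
    [[0.3,2.4,-1],[0,0,0],6.5],
    [[0,0,-3],[0,0,0],6.5],
    [[0,0,-4],[0,0,0],6.5],
    [[0,0,-3],[0,0,0],6.5],
    [[0,0,-2],[0,0,0],6.5],
    [[0,0,-1.3],[0,0,0],6.5],
    [[0,0,-0.5],[0,0,0],6.5],
    [[0,0,0],[0,0,0],6.5]
  ]
}}

```text
time_s: 34.78
tcp_pos: [0.5301, 0.3141, -0.0207]
tcp_rot: [[-0.982, 0.188, 0.001], [0.188, 0.982, 0.0], [-0.001, 0.001, -1.0]]
contact_force: [1.0, 0.6, 0.3]
width: 0.737
grip_force: 0.0
```

Emit:
{"fn": "play_rows", "kwargs": {
  "rows": [
    [[0,0,0],[0,0,0],3.6],
    [[0,0,0],[0,0,0],3.6],
    [[0,0,0],[0,0,0],3.6],
    [[0,0,0],[0,0,0],3.6],
    [[0,0,0],[0,0,0],3.6]
  ]
}}

```text
time_s: 35.4
tcp_pos: [0.5301, 0.3143, -0.0204]
tcp_rot: [[-0.982, 0.188, 0.001], [0.188, 0.982, 0.001], [-0.001, 0.001, -1.0]]
contact_force: [0.4, 0.3, 4.7]
width: 0.468
grip_force: 35.0
```

Emit:
{"fn": "play_rows", "kwargs": {
  "rows": [
    [[0,0,2],[0,0,0],3.6],
    [[0,0,4],[0,0,0],3.6],
    [[0,0,4],[0,0,0],3.6],
    [[0,0,4],[0,0,0],3.6],
    [[0,0,4],[0,0,0],3.6],
    [[0,0,1],[0,0,0],3.6],
    [[0,0,0],[0,0,0],3.6]
  ]
}}

```text
time_s: 36.28
tcp_pos: [0.5295, 0.3138, 0.169]
tcp_rot: [[-0.982, 0.188, 0.001], [0.188, 0.982, 0.0], [-0.001, 0.0, -1.0]]
contact_force: [-0.6, 0.6, -1.4]
width: 0.473
grip_force: 35.0
```

Emit:
{"fn": "play_rows", "kwargs": {
  "rows": [
    [[0.5,-4.3,0],[0,0,0.011],3.6],
    [[0.5,-4.4,0],[0,0,0.011],3.6],
    [[0.5,-4.4,0],[0,0,0.011],3.6],
    [[0.5,-4.4,0],[0,0,0.011],3.6],
    [[0.5,-4.4,0],[0,0,0.011],3.6],
    [[0.5,-4.4,0],[0,0,0.011],3.6],
    [[0.6,-4.4,0],[0,0,0.011],3.6],
    [[0.6,-4.4,0],[0,0,0.01],3.6]
  ]
}}

```text
time_s: 37.28
tcp_pos: [0.5696, -0.0384, 0.1657]
tcp_rot: [[-0.995, 0.101, -0.005], [0.101, 0.995, 0.001], [0.005, 0.0, -1.0]]
contact_force: [-0.1, -0.0, -2.3]
width: 0.475
grip_force: 35.0
```

Emit:
{"fn": "play_rows", "kwargs": {
  "rows": [
    [[0.6,-4.4,0],[0,0,0],3.6],
    [[0.6,-4.1,0],[0,0,0],3.6],
    [[0,0,-4],[0,0,0],3.6],
    [[0,0,-4],[0,0,0],3.6],
    [[0,0,-3.4],[0,0,0],3.6],
    [[0,0,0],[0,0,0],3.6],
    [[0,0,0],[0,0,0],3.6]
  ]
}}

```text
time_s: 38.15
tcp_pos: [0.5833, -0.122, 0.0545]
tcp_rot: [[-0.995, 0.102, -0.001], [0.102, 0.995, 0.0], [0.001, 0.0, -1.0]]
contact_force: [0.1, -0.9, -1.5]
width: 0.473
grip_force: 35.0
```

Emit:
{"fn": "play_rows", "kwargs": {
  "rows": [
    [[0,0,-2],[0,0,0],3.6],
    [[0,0,-1.5],[0,0,0],3.6],
    [[0,0,-1],[0,0,0],3.6],
    [[0,0,-0.6],[0,0,0],3.6],
    [[0,0,0],[0,0,0],3.6]
  ]
}}

```text
time_s: 38.78
tcp_pos: [0.5831, -0.122, 0.0032]
tcp_rot: [[-0.995, 0.102, -0.001], [0.102, 0.995, 0.0], [0.001, 0.0, -1.0]]
contact_force: [0.5, -0.2, -2.4]
width: 0.472
grip_force: 35.0
```

Emit:
{"fn": "play_rows", "kwargs": {
  "rows": [
    [[0,0,-0.4],[0,0,0],3.6],
    [[0,0,-0.4],[0,0,0],3.6],
    [[0,0,-0.3],[0,0,0],3.6],
    [[0,0,-0.2],[0,0,0],3.6],
    [[0,0,0],[0,0,0],3.6]
  ]
}}

```text
time_s: 39.4
tcp_pos: [0.5834, -0.1221, -0.0094]
tcp_rot: [[-0.995, 0.102, -0.0], [0.102, 0.995, 0.0], [0.0, 0.0, -1.0]]
contact_force: [0.4, 0.2, -1.1]
width: 0.476
grip_force: 35.0
```

Bottom is about 5 mm above the floor with no contact. I lower it slightly, release, lift, then look.

Emit:
{"fn": "play_rows", "kwargs": {
  "rows": [
    [[0,0,-0.3],[0,0,0],3.6],
    [[0,0,0],[0,0,0],3.6],
    [[0,0,0],[0,0,0],4.9],
    [[0,0,0],[0,0,0],4.9],
    [[0,0,1],[0,0,0],4.9],
    [[0,0,3],[0,0,0],4.9],
    [[0,0,4],[0,0,0],4.9],
    [[0,0,5],[0,0,0],4.9]
  ]
}}

```text
time_s: 40.4
tcp_pos: [0.5827, -0.1219, 0.1189]
tcp_rot: [[-0.995, 0.102, -0.001], [0.102, 0.995, 0.0], [0.001, 0.0, -1.0]]
contact_force: [0.4, -0.4, 0.6]
width: 0.553
grip_force: 0.0
```

Emit:
{"fn": "play_rows", "kwargs": {
  "rows": [
    [[0,0,5],[0,0,0],4.5],
    [[-1,0,4],[0,0,0],4.5],
    [[-2,0,3],[0,0,0],4.5],
    [[0,0,0],[0,0,0],4.5],
    [[0,0,0],[0,0,0],4.5]
  ]
}}

```text
time_s: 41.02
tcp_pos: [0.5534, -0.122, 0.2372]
tcp_rot: [[-0.995, 0.102, -0.0], [0.102, 0.995, 0.0], [0.0, 0.0, -1.0]]
contact_force: [0.4, -0.3, -0.4]
width: 0.516
grip_force: 0.0
```

```bash
python3 - <<'E'
from h import *
snap("wrist","w9"); o=telemetry.get_obs(); snap("scene","s9"); print(o["time_s"],o["tcp_pos"].round(4))
a=cv2.imread("pics/w9.png");b=cv2.resize(cv2.imread("pics/s9.png")[80:310,205:395],None,fx=1.5,fy=1.5)
a=cv2.copyMakeBorder(a,0,0,0,285,cv2.BORDER_CONSTANT);a[:b.shape[0],512:512+b.shape[1]]=b
cv2.imwrite("pics/w9m.png",a)
t=1.76;print(proj("w9",[cw(62-150*np.cos(t),-65,71+150*np.sin(t))]))
E
```

```text
41.075 [ 0.5531 -0.1219  0.2363]
[[298.95644433 342.88873137]]
```

View pics/w9m.png

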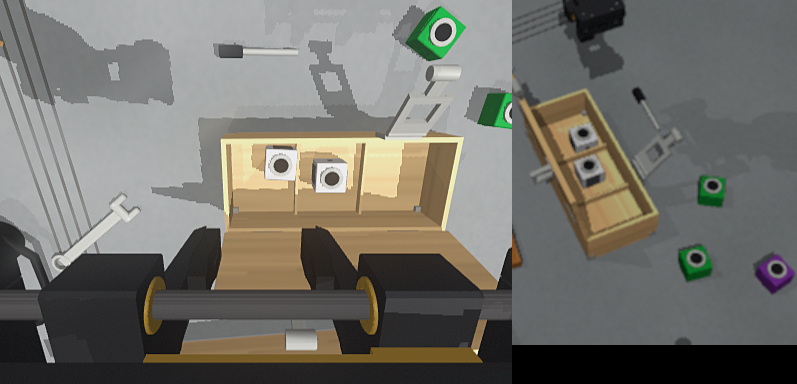

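Both blocks are in the case. One at (281,164) sits near the divider line, so I check case coordinates numerically.

```bash
python3 - <<'E'
from h import *
R=np.array([[np.cos(.1),-np.sin(.1)],[np.sin(.1),np.cos(.1)]])
for u,v in((281,164.5),(331,178.5)):
  for z in (.038,.041,.06): print((u,v,z),(R@(atz("w9",u,v,z)[:2]-np.array(CASE[:2]))*1000).round(1))
print(proj("w9",[cw(-56,-47,20),cw(56,-47,20),cw(-56,47,20),cw(-62,-146,65),cw(62,-146,65),cw(-62,146,65)]).round(0))
for u,v in((281,164),(331,178)):
  r=rect("w9",u,v,28,z=.038,thr=190); print((R@(np.array(r[0])/1e3-CASE[:2])*1e3).round(1),r[1:])
E
```

```text
(281, 164.5, 0.038) [-23.6 -70.3]
(281, 164.5, 0.041) [-24.3 -70.5]
(281, 164.5, 0.06) [-28.7 -71.9]
(331, 178.5, 0.038) [-4.2 -2.6]
(331, 178.5, 0.041) [-5.  -3.4]
(331, 178.5, 0.06) [-10.4  -8.1]
[[298. 138.]
 [295. 215.]
 [367. 138.]
 [220. 138.]
 [224. 232.]
 [464. 138.]]
[-22.2 -69.5] ((40.862083435058594, 41.214786529541016), 81.54724884033203)
[-3.8 -1.1] ((40.577449798583984, 40.55466079711914), 84.1382064819336)
```

Emit:
{"fn": "play_rows", "kwargs": {
  "rows": [
    [[2.5,0.5,1],[0,0,0],4.5],
    [[3.5,0.6,0],[0,0,0],4.5],
    [[3.5,0.6,0],[0,0,0],4.5],
    [[3.2,0.4,0],[0,0,0],4.5],
    [[0,0,-2.5],[0,0,0],4.5],
    [[0,0,-2.5],[0,0,0],4.5],
    [[0,0,-1.5],[0,0,0],4.5],
    [[0,0,0],[0,0,0],4.5]
  ]
}}

```text
time_s: 42.12
tcp_pos: [0.6791, -0.1008, 0.1798]
tcp_rot: [[-0.995, 0.102, -0.005], [0.102, 0.995, 0.001], [0.005, 0.0, -1.0]]
contact_force: [-0.5, 0.5, 0.1]
width: 0.509
grip_force: 0.0
```

Emit:
{"fn": "play_rows", "kwargs": {
  "rows": [
    [[0,0,0],[0,0,0],2.0],
    [[0,0,0],[0,0,0],2.0],
    [[0,0,0],[0,0,0],2.0],
    [[0,0,0],[0,0,0],2.0]
  ],
  "squeeze": 30
}}

```text
time_s: 42.62
tcp_pos: [0.6814, -0.1012, 0.1844]
tcp_rot: [[-0.995, 0.102, 0.003], [0.102, 0.995, -0.0], [-0.003, -0.0, -1.0]]
contact_force: [0.6, 0.3, 4.2]
width: 0.288
grip_force: 30.0
```

Emit:
{"fn": "play_rows", "kwargs": {
  "rows": [
    [[-1.08,0.11,0.17],[0,0,0],2.0],
    [[-1.09,0.11,0.09],[0,0,0],2.0],
    [[-1.09,0.11,0.01],[0,0,0],2.0],
    [[-1.09,0.11,-0.07],[0,0,0],2.0],
    [[-1.08,0.11,-0.15],[0,0,0],2.0],
    [[-1.07,0.11,-0.23],[0,0,0],2.0],
    [[-1.05,0.11,-0.31],[0,0,0],2.0],
    [[-1.02,0.1,-0.39],[0,0,0],2.0]
  ]
}}

```text
time_s: 43.62
tcp_pos: [0.5935, -0.0929, 0.174]
tcp_rot: [[-0.995, 0.102, -0.001], [0.102, 0.995, -0.001], [0.001, -0.001, -1.0]]
contact_force: [1.9, -3.0, 4.2]
width: 0.289
grip_force: 30.0
```

Emit:
{"fn": "play_rows", "kwargs": {
  "rows": [
    [[-0.99,0.1,-0.46],[0,0,0],2.0],
    [[-0.96,0.1,-0.53],[0,0,0],2.0],
    [[-0.91,0.09,-0.6],[0,0,0],2.0],
    [[-0.87,0.09,-0.67],[0,0,0],2.0],
    [[-0.82,0.08,-0.73],[0,0,0],2.0],
    [[-0.76,0.08,-0.79],[0,0,0],2.0],
    [[-0.7,0.07,-0.84],[0,0,0],2.0],
    [[-0.64,0.06,-0.89],[0,0,0],2.0]
  ]
}}

```text
time_s: 44.62
tcp_pos: [0.5263, -0.0865, 0.1177]
tcp_rot: [[-0.995, 0.101, -0.003], [0.101, 0.995, -0.001], [0.003, -0.002, -1.0]]
contact_force: [-0.4, -6.2, 2.6]
width: 0.287
grip_force: 30.0
```

Emit:
{"fn": "play_rows", "kwargs": {
  "rows": [
    [[-0.57,0.06,-0.94],[0,0,0],2.0],
    [[-0.5,0.05,-0.98],[0,0,0],2.0],
    [[-0.43,0.04,-1.01],[0,0,0],2.0],
    [[-0.35,0.04,-1.04],[0,0,0],2.0],
    [[-0.28,0.03,-1.06],[0,0,0],2.0],
    [[-0.2,0.02,-1.08],[0,0,0],2.0],
    [[-0.12,0.01,-1.09],[0,0,0],2.0],
    [[-0.04,0,-1.0],[0,0,0],2.0]
  ]
}}

```text
time_s: 45.62
tcp_pos: [0.5009, -0.0841, 0.0354]
tcp_rot: [[-0.995, 0.101, -0.004], [0.101, 0.995, -0.001], [0.004, -0.002, -1.0]]
contact_force: [-4.3, -6.4, 36.1]
width: 0.291
grip_force: 30.0
```

The 36 N push and the height (the regrip was 4 mm higher) say the lid is fully shut. I relax, release and go to the hasp.

Emit:
{"fn": "play_rows", "kwargs": {
  "rows": [
    [[0,0,0.3],[0,0,0],2.0],
    [[0,0,0],[0,0,0],4.5],
    [[0,0,0],[0,0,0],4.5],
    [[0,0,0],[0,0,0],4.5],
    [[0,0,2],[0,0,0],4.5],
    [[0,0,4],[0,0,0],4.5],
    [[0,0,5],[0,0,0],4.5],
    [[0,0,4],[0,0,0],4.5]
  ]
}}

```text
time_s: 46.62
tcp_pos: [0.5035, -0.0829, 0.1917]
tcp_rot: [[-0.995, 0.101, 0.001], [0.101, 0.995, 0.0], [-0.001, 0.0, -1.0]]
contact_force: [-0.5, -0.3, 0.6]
width: 0.511
grip_force: 0.0
```

Emit:
{"fn": "play_rows", "kwargs": {
  "rows": [
    [[-0.8,4.4,0],[0,0,0],4.5],
    [[-1.2,4.4,0],[0,0,0],4.5],
    [[-1.3,4.4,0],[0,0,0],4.5],
    [[0,0,-3],[0,0,0],4.5],
    [[0,0,-3],[0,0,0],4.5],
    [[0,0,-2.3],[0,0,0],4.5],
    [[0,0,-1],[0,0,0],4.5],
    [[0,0,0],[0,0,0],4.5]
  ]
}}

```text
time_s: 47.62
tcp_pos: [0.4698, 0.0489, 0.0964]
tcp_rot: [[-0.995, 0.102, -0.002], [0.102, 0.995, 0.0], [0.002, -0.0, -1.0]]
contact_force: [0.6, -0.4, -0.2]
width: 0.506
grip_force: 0.0
```

```bash
python3 - <<'E'
from h import *
p,_,_=snap("wrist","w10"); o=telemetry.get_obs(); print(o["tcp_pos"].round(4))
t=2.4;P=[cw(-70+np.cos(t)*78-np.sin(t)*4,65+d,87+np.sin(t)*78+np.cos(t)*4) for d in(0,-12,12)]
P+=[cw(-62,146,76),cw(-62,65,76)]
print(P[0]);print(proj("w10",P).round(0).tolist());mark("w10",P,"w10m",f=1.2)
E
```

```text
[0.4706 0.0489 0.0972]
[0.47142116 0.04867543 0.13673655]
[[262.0, 255.0], [240.0, 255.0], [285.0, 255.0], [363.0, 290.0], [262.0, 290.0]]
```

View pics/w10m.png

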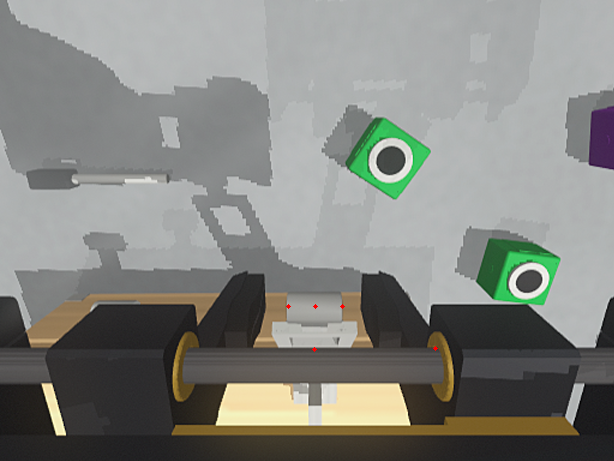

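The roller is between the fingers at (315,305). I pinch it and swing it back.

Emit:
{"fn": "play_rows", "kwargs": {
  "rows": [
    [[0,0,0],[0,0,0],1.8],
    [[0,0,0],[0,0,0],1.8],
    [[0,0,0],[0,0,0],1.8],
    [[0,0,0],[0,0,0],1.8]
  ],
  "squeeze": 25
}}

```text
time_s: 48.18
tcp_pos: [0.4708, 0.0492, 0.0974]
tcp_rot: [[-0.995, 0.102, 0.001], [0.102, 0.995, 0.001], [-0.001, 0.001, -1.0]]
contact_force: [-0.3, 2.8, 2.5]
width: 0.272
grip_force: 25.0
```

Emit:
{"fn": "play_rows", "kwargs": {
  "rows": [
    [[0.81,-0.08,0.84],[0,0,0],1.8],
    [[0.92,-0.09,0.71],[0,0,0],1.8],
    [[1.02,-0.1,0.57],[0,0,0],1.8],
    [[1.09,-0.11,0.41],[0,0,0],1.8],
    [[1.14,-0.11,0.24],[0,0,0],1.8],
    [[1.16,-0.12,0.06],[0,0,0],1.8],
    [[1.16,-0.12,-0.11],[0,0,0],1.8],
    [[1.13,-0.11,-0.28],[0,0,0],1.8]
  ]
}}

```text
time_s: 49.18
tcp_pos: [0.5555, 0.0411, 0.1221]
tcp_rot: [[-0.995, 0.102, -0.0], [0.102, 0.995, 0.001], [0.001, 0.001, -1.0]]
contact_force: [-1.8, 5.8, 1.1]
width: 0.273
grip_force: 25.0
```

Emit:
{"fn": "play_rows", "kwargs": {
  "rows": [
    [[1.07,-0.11,-0.45],[0,0,0],1.8],
    [[1.0,-0.1,-0.61],[0,0,0],1.8],
    [[0.89,-0.09,-0.75],[0,0,0],1.8],
    [[0.77,-0.08,-0.88],[0,0,0],1.8],
    [[0.63,-0.06,-0.98],[0,0,0],1.8],
    [[0.48,-0.05,-1.07],[0,0,0],1.8],
    [[0.32,-0.03,-1.13],[0,0,0],1.8],
    [[0.15,-0.01,-0.7],[0,0,0],1.8]
  ]
}}

```text
time_s: 50.18
tcp_pos: [0.6115, 0.0358, 0.0574]
tcp_rot: [[-0.995, 0.102, 0.006], [0.102, 0.995, 0.001], [-0.005, 0.002, -1.0]]
contact_force: [3.0, 5.5, 1.9]
width: 0.27
grip_force: 25.0
```

Emit:
{"fn": "play_rows", "kwargs": {
  "rows": [
    [[0,0,-0.2],[0,0,0],1.8],
    [[0,0,-0.2],[0,0,0],1.8],
    [[0,0,0],[0,0,0],1.8]
  ]
}}

```text
time_s: 50.55
tcp_pos: [0.6119, 0.0358, 0.0538]
tcp_rot: [[-0.995, 0.102, 0.007], [0.102, 0.995, 0.001], [-0.007, 0.002, -1.0]]
contact_force: [3.7, 4.7, 1.9]
width: 0.267
grip_force: 25.0
```

Emit:
{"fn": "play_rows", "kwargs": {
  "rows": [
    [[0,0,-0.15],[0,0,0],1.8],
    [[0,0,0],[0,0,0],1.8]
  ]
}}

```text
time_s: 50.8
tcp_pos: [0.612, 0.0358, 0.0524]
tcp_rot: [[-0.995, 0.102, 0.007], [0.102, 0.995, 0.001], [-0.007, 0.002, -1.0]]
contact_force: [4.9, 6.1, 1.7]
width: 0.269
grip_force: 25.0
```

Emit:
{"fn": "play_rows", "kwargs": {
  "rows": [
    [[-0.1,0,-0.15],[0,0,0],1.8],
    [[0,0,0],[0,0,0],1.8]
  ]
}}

```text
time_s: 51.05
tcp_pos: [0.6121, 0.0358, 0.0514]
tcp_rot: [[-0.995, 0.102, 0.009], [0.102, 0.995, 0.001], [-0.009, 0.002, -1.0]]
contact_force: [6.0, 5.2, 0.9]
width: 0.269
grip_force: 25.0
```

Emit:
{"fn": "play_rows", "kwargs": {
  "rows": [
    [[0,0,-0.15],[0,0,0],1.8],
    [[0,0,0],[0,0,0],1.8]
  ]
}}

```text
time_s: 51.3
tcp_pos: [0.6121, 0.0358, 0.0499]
tcp_rot: [[-0.995, 0.102, 0.009], [0.102, 0.995, 0.001], [-0.009, 0.002, -1.0]]
contact_force: [5.9, 4.9, 1.7]
width: 0.265
grip_force: 25.0
```

Emit:
{"fn": "play_rows", "kwargs": {
  "rows": [
    [[-0.2,0,-0.15],[0,0,0],1.8],
    [[0,0,-0.1],[0,0,0],1.8],
    [[0,0,0],[0,0,0],1.8]
  ]
}}

```text
time_s: 51.68
tcp_pos: [0.6123, 0.0358, 0.0496]
tcp_rot: [[-0.995, 0.102, 0.014], [0.102, 0.995, 0.001], [-0.013, 0.002, -1.0]]
contact_force: [6.1, 5.6, 8.4]
width: 0.267
grip_force: 25.0
```

```bash
python3 - <<'E'
from h import *
o=telemetry.get_obs();print(o["tcp_pos"],o["contact_force"],o["moment"])
E
```

```text
[0.61230754 0.03579009 0.04962159] [6.08697308 5.60597118 8.43722674] [ 0.84241524 -0.71889923  0.06092289]
```

Emit:
{"fn": "play_rows", "kwargs": {
  "rows": [
    [[0,0,-0.15],[0,0,0],1.8],
    [[0,0,0],[0,0,0],1.8]
  ]
}}

```text
time_s: 51.92
tcp_pos: [0.6123, 0.0358, 0.0493]
tcp_rot: [[-0.995, 0.102, 0.013], [0.102, 0.995, 0.001], [-0.013, 0.002, -1.0]]
contact_force: [2.4, 4.1, 15.8]
width: 0.274
grip_force: 25.0
```

Emit:
{"fn": "play_rows", "kwargs": {
  "rows": [
    [[0,0,0],[0,0,0],4.5],
    [[0,0,0],[0,0,0],4.5],
    [[0,0,0],[0,0,0],4.5],
    [[0,0,2],[0,0,0],4.5],
    [[0,0,4],[0,0,0],4.5],
    [[0,-2,3],[0,0,0],4.5],
    [[-1,-4,0],[0,0,0],4.5],
    [[0,0,0],[0,0,0],4.5]
  ]
}}

```text
time_s: 52.92
tcp_pos: [0.5945, -0.0269, 0.1341]
tcp_rot: [[-0.995, 0.104, 0.0], [0.104, 0.995, -0.001], [-0.0, -0.001, -1.0]]
contact_force: [0.1, -0.0, 0.3]
width: 0.508
grip_force: 0.0
```

```bash
python3 - <<'E'
from h import *
snap("wrist","w11");o=telemetry.get_obs();snap("scene","s11");print(o["tcp_pos"],o["time_s"])
P=[cw(8,65,91),cw(8,77,91),cw(-36,65,109),cw(-70,44,90),cw(-88,-65,71),cw(-62,146,76),cw(62,146,76),cw(-15,44,90),cw(-15,86,90)]
print(proj("w11",P).round(0).tolist()); mark("w11",P,"w11m")
E
```

```text
[ 0.59443478 -0.0257642   0.13358241] 52.975
[[339.0, 208.0], [354.0, 208.0], [350.0, 160.0], [318.0, 109.0], [175.0, 84.0], [444.0, 118.0], [418.0, 256.0], [314.0, 181.0], [367.0, 180.0]]
```

View pics/w11m.png

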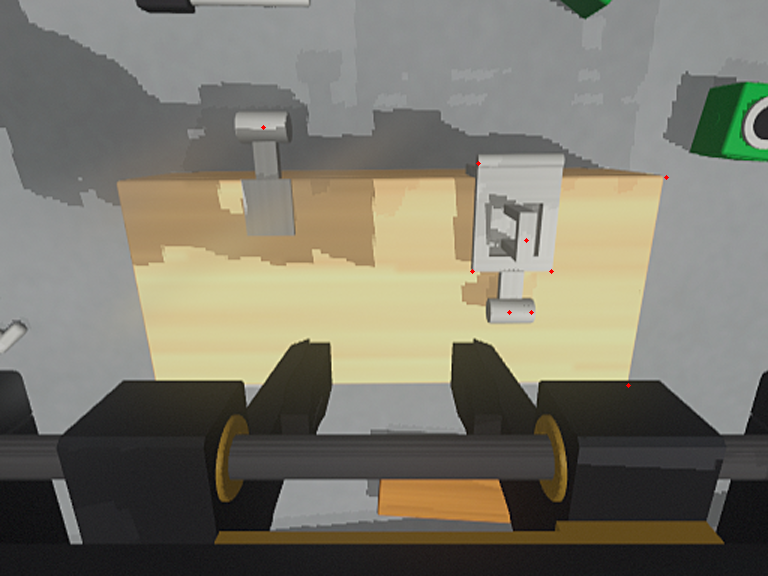

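The overlay marks fall on the hasp frame corners (473,271),(551,271), its roller (509,312), the lid tab and the lid corners, so the lid is shut and the hasp is flat. Now the pin.

Emit:
{"fn": "play_rows", "kwargs": {
  "rows": [
    [[-1.9,-1.3,1],[0,0,-0.175],3.5],
    [[-2,-1.4,0],[0,0,-0.175],3.5],
    [[-2,-1.4,0],[0,0,-0.175],3.5],
    [[-2,-1.3,0],[0,0,-0.175],3.5],
    [[-2,-1.4,0],[0,0,-0.175],3.5],
    [[-2,-1.4,0],[0,0,-0.175],3.5],
    [[-2,-1.3,0],[0,0,-0.175],3.5],
    [[-2,-1.4,0],[0,0,-0.175],3.5]
  ]
}}

```text
time_s: 54.02
tcp_pos: [0.4352, -0.1332, 0.1428]
tcp_rot: [[-0.065, 0.998, -0.001], [0.998, 0.065, 0.001], [0.001, -0.001, -1.0]]
contact_force: [-0.5, -1.4, 1.0]
width: 0.399
grip_force: 0.0
```

Emit:
{"fn": "play_rows", "kwargs": {
  "rows": [
    [[-1.8,-1.3,-1],[0,0,-0.171],3.5],
    [[0,0,-3],[0,0,0],3.5],
    [[0,0,-3],[0,0,0],3.5],
    [[0,0,0],[0,0,0],3.5],
    [[0,0,0],[0,0,0],3.5]
  ]
}}

```text
time_s: 54.65
tcp_pos: [0.4185, -0.1466, 0.0738]
tcp_rot: [[0.101, 0.995, 0.0], [0.995, -0.101, -0.0], [0.0, 0.0, -1.0]]
contact_force: [0.2, -0.1, 0.3]
width: 0.397
grip_force: 0.0
```

```bash
cat > pin.py <<'E'
from h import *
import sys
fn=sys.argv[1];z=float(sys.argv[2]);snap("wrist",fn);o=telemetry.get_obs();print(o["tcp_pos"].round(4),np.degrees(np.arctan2(o["tcp_rot"][1,1],o["tcp_rot"][0,1])).round(2))
u=proj(fn,[[.4167,-.1466,.012],[.4185,-.131,.012],[.4255,-.0614,.004]]).round(1);print(u.tolist())
i=cv2.imread("pics/"+fn+".png");g=i.max(2)
# rod: bright column profile on lines between front and tip
for k in (.25,.5,.75,.9):
    c=u[1]*(1-k)+u[2]*k; r=g[int(c[1]),int(c[0])-25:int(c[0])+26].astype(int); print(k,int(c[0])-25,int(c[1]),r.tolist())
print("col along axis",[int(x) for x in g[int(u[2][1])-12:int(u[0][1])+5,int(u[1][0])]],int(u[2][1])-12)
E
python3 pin.py w12 0
```

```text
[ 0.419  -0.1469  0.0743] -5.81
[[259.1, 190.1], [259.3, 172.5], [259.1, 85.4]]
0.25 234 150 [161, 162, 160, 161, 160, 161, 161, 159, 159, 160, 159, 159, 160, 159, 159, 160, 159, 162, 167, 101, 107, 95, 162, 190, 203, 206, 212, 207, 201, 179, 141, 169, 166, 166, 165, 165, 165, 167, 166, 167, 168, 167, 168, 169, 168, 167, 167, 166, 166, 165, 165]
0.5 234 128 [161, 161, 160, 160, 161, 160, 162, 160, 160, 159, 159, 159, 159, 157, 157, 156, 170, 170, 173, 166, 100, 95, 158, 187, 199, 207, 213, 211, 203, 186, 158, 168, 168, 168, 167, 168, 168, 168, 167, 168, 168, 168, 168, 168, 168, 167, 167, 166, 166, 167, 167]
0.75 234 107 [161, 162, 162, 161, 162, 161, 161, 163, 163, 163, 162, 163, 162, 169, 168, 166, 170, 173, 173, 110, 116, 104, 152, 182, 193, 205, 212, 208, 206, 190, 172, 145, 172, 168, 169, 169, 167, 167, 167, 166, 166, 167, 167, 167, 167, 166, 168, 167, 167, 169, 168]
0.9 234 94 [163, 163, 162, 164, 161, 162, 161, 161, 162, 162, 161, 161, 166, 165, 164, 171, 171, 172, 165, 119, 122, 115, 151, 177, 189, 200, 209, 204, 203, 189, 175, 149, 171, 169, 169, 169, 169, 169, 170, 170, 169, 168, 168, 168, 168, 168, 169, 167, 168, 169, 170]
col along axis [170, 170, 170, 170, 171, 169, 170, 170, 170, 170, 170, 161, 173, 195, 200, 198, 198, 199, 199, 199, 200, 200, 200, 201, 202, 201, 202, 203, 203, 203, 203, 204, 205, 205, 205, 205, 206, 206, 207, 207, 207, 207, 208, 208, 209, 209, 209, 208, 208, 209, 208, 209, 209, 209, 207, 207, 207, 207, 206, 206, 206, 206, 206, 206, 207, 206, 206, 207, 206, 206, 207, 206, 207, 207, 206, 206, 206, 206, 206, 206, 206, 205, 205, 206, 206, 206, 206, 206, 206, 206, 205, 205, 207, 206, 205, 206, 206, 206, 209, 213, 149, 43, 57, 60, 63, 62, 63, 64, 64, 62, 65, 65, 62, 62, 64, 64, 64, 63, 65, 63, 64, 64] 73
```

Emit:
{"fn": "play_rows", "kwargs": {
  "rows": [
    [[-0.2,0,-3],[0,0,0],3.5],
    [[0,0,-3],[0,0,0],3.5],
    [[0,0,-2.5],[0,0,0],3.5],
    [[0,0,-1.3],[0,0,0],3.5],
    [[0,0,-0.6],[0,0,0],3.5],
    [[0,0,0],[0,0,0],3.5],
    [[0,0,0],[0,0,0],0.6],
    [[0,0,0],[0,0,0],0.6]
  ],
  "squeeze": 40
}}

```text
time_s: 55.7
tcp_pos: [0.4165, -0.1472, -0.0302]
tcp_rot: [[0.102, 0.995, 0.001], [0.995, -0.102, -0.001], [-0.0, 0.001, -1.0]]
contact_force: [1.0, 0.4, 0.1]
width: 0.194
grip_force: 0.0
```

Emit:
{"fn": "play_rows", "kwargs": {
  "rows": [
    [[0,0,0],[0,0,0],0.6],
    [[0,0,0],[0,0,0],0.6],
    [[0,0,0],[0,0,0],0.6],
    [[0,0,0],[0,0,0],0.6]
  ]
}}

```text
time_s: 56.2
tcp_pos: [0.4164, -0.1472, -0.0304]
tcp_rot: [[0.102, 0.995, 0.001], [0.995, -0.102, -0.0], [-0.0, 0.001, -1.0]]
contact_force: [-0.8, 0.0, 5.8]
width: 0.158
grip_force: 40.0
```

Emit:
{"fn": "play_rows", "kwargs": {
  "rows": [
    [[0,0,2],[0,0,0],0.6],
    [[0,0,4],[0,0,0],0.6],
    [[0,0,4],[0,0,0],0.6],
    [[0,0,4],[0,0,0],0.6],
    [[0,0,2],[0,0,0],0.6],
    [[0,0,0],[0,0,0],0.6],
    [[0,0,0],[0,0,0],0.6]
  ]
}}

```text
time_s: 57.08
tcp_pos: [0.4148, -0.1465, 0.1276]
tcp_rot: [[0.102, 0.995, -0.002], [0.995, -0.102, 0.001], [0.001, -0.002, -1.0]]
contact_force: [-1.1, -0.4, -1.3]
width: 0.156
grip_force: 40.0
```

```bash
python3 - <<'E'
from h import *
snap("wrist","w13");o=telemetry.get_obs();p,R=o["tcp_pos"],o["tcp_rot"];print(p.round(4),o["width"],R.round(3).tolist())
for dx in(-.002,0,.002):
  for tilt in(0,.018,.035):
    f=np.array([.015+dx,0,-.0375]);q=[p+R@(f+[0,0,0]),p+R@(f+np.array([.072,0,.072*tilt]))]
    print(dx,tilt,proj("w13",q).round(1).tolist())
def edge(fn):
    g=cv2.imread("pics/"+fn+".png")
    return g
i=cv2.imread("pics/w13.png");g=i.max(2).astype(int)
print([ (r,g[r,256:265].tolist()) for r in range(58,95,3)])
print("front",[ (r,g[r,255:266:2].tolist()) for r in range(172,200,2)])
for n in("scene","side"): snap(n,n+"13")
for n in("scene13","side13"):
    q=proj(n,[p+R@np.array([.087,0,-.0375]),p+R@np.array([.015,0,-.0375])]).round(1);print(n,q.tolist())
E
```

```text
[ 0.4145 -0.1464  0.1273] 0.14859720733290505 [[0.102, 0.995, -0.003], [0.995, -0.102, 0.001], [0.001, -0.003, -1.0]]
-0.002 0 [[261.3, 224.6], [261.4, 78.5]]
-0.002 0.018 [[261.3, 224.6], [261.4, 78.7]]
-0.002 0.035 [[261.3, 224.6], [261.4, 78.8]]
0 0 [[261.3, 221.1], [261.4, 73.7]]
0 0.018 [[261.3, 221.1], [261.4, 73.9]]
0 0.035 [[261.3, 221.1], [261.4, 74.1]]
0.002 0 [[261.3, 217.5], [261.4, 68.9]]
0.002 0.018 [[261.3, 217.5], [261.4, 69.2]]
0.002 0.035 [[261.3, 217.5], [261.4, 69.4]]
[(58, [166, 166, 166, 166, 167, 168, 167, 168, 168]), (61, [167, 167, 167, 166, 166, 166, 167, 166, 168]), (64, [166, 166, 166, 166, 166, 166, 166, 167, 167]), (67, [167, 166, 166, 167, 167, 166, 165, 166, 165]), (70, [166, 166, 166, 166, 166, 166, 165, 166, 165]), (73, [166, 167, 167, 166, 166, 166, 165, 164, 165]), (76, [152, 169, 177, 179, 186, 192, 196, 194, 194]), (79, [160, 175, 182, 189, 194, 200, 204, 201, 199]), (82, [162, 176, 181, 188, 194, 200, 203, 200, 199]), (85, [162, 176, 181, 188, 193, 199, 204, 200, 198]), (88, [161, 177, 182, 189, 195, 200, 202, 200, 199]), (91, [163, 176, 182, 189, 196, 201, 204, 200, 199]), (94, [164, 177, 184, 190, 197, 202, 205, 202, 199])]
front [(172, [155, 185, 192, 197, 192, 185]), (174, [156, 185, 192, 198, 193, 184]), (176, [156, 185, 192, 196, 193, 184]), (178, [143, 185, 192, 198, 191, 184]), (180, [155, 186, 191, 197, 192, 183]), (182, [156, 187, 191, 196, 192, 183]), (184, [156, 186, 192, 197, 190, 182]), (186, [156, 187, 191, 198, 190, 184]), (188, [157, 187, 191, 196, 189, 182]), (190, [156, 187, 192, 197, 190, 181]), (192, [157, 187, 191, 197, 189, 180]), (194, [158, 187, 191, 196, 189, 179]), (196, [159, 188, 191, 197, 189, 180]), (198, [158, 188, 190, 196, 189, 179])]
scene13 [[307.8, 126.2], [295.2, 107.3]]
side13 [[203.4, 217.5], [208.2, 241.6]]
```

```bash
python3 - <<'E'
from h import *
o=telemetry.get_obs();p,R=o["tcp_pos"],o["tcp_rot"]
for n in("scene13","side13"):
    g=cv2.imread("pics/"+n+".png").astype(float).max(2)
    P=lambda s,dz:p+R@np.array([.0135+s,0,-.0375+dz])
    for s in(.012,.024,.036,.048,.060,.066):
        c=proj(n,[P(s,0)])[0];d=proj(n,[P(s+.01,0)])[0]-c;d/=np.hypot(*d);nr=np.array([-d[1],d[0]])
        dv=proj(n,[P(s,.001)])[0]-c
        t=np.arange(-6,6.01,.5);v=cv2.remap(g.astype(np.float32),(c[0]+t*nr[0]).astype(np.float32)[None],(c[1]+t*nr[1]).astype(np.float32)[None],cv2.INTER_LINEAR)[0]
        print(n,s,"px/mm down",round(dv@nr,3),v[::2].astype(int).tolist())
E
```

```text
scene13 0.012 px/mm down 0.172 [65, 62, 63, 63, 85, 122, 120, 80, 63, 63, 64, 65, 64]
scene13 0.024 px/mm down 0.173 [69, 70, 83, 95, 107, 123, 121, 86, 65, 64, 65, 65, 65]
scene13 0.036 px/mm down 0.174 [104, 104, 105, 104, 101, 124, 129, 106, 101, 106, 106, 107, 109]
scene13 0.048 px/mm down 0.175 [104, 105, 105, 103, 99, 123, 137, 107, 92, 102, 107, 106, 107]
scene13 0.06 px/mm down 0.176 [103, 104, 104, 102, 97, 124, 138, 118, 98, 103, 106, 106, 105]
scene13 0.066 px/mm down 0.177 [103, 104, 104, 104, 97, 119, 137, 118, 96, 103, 106, 106, 106]
side13 0.012 px/mm down -0.024 [14, 20, 27, 35, 52, 79, 98, 95, 79, 67, 57, 44, 30]
side13 0.024 px/mm down -0.024 [16, 27, 49, 62, 69, 84, 98, 96, 83, 80, 82, 77, 72]
side13 0.036 px/mm down -0.023 [19, 26, 34, 45, 45, 46, 53, 53, 48, 45, 42, 44, 44]
side13 0.048 px/mm down -0.023 [12, 11, 11, 12, 10, 10, 13, 15, 15, 13, 13, 15, 15]
side13 0.06 px/mm down -0.023 [11, 12, 12, 12, 14, 14, 13, 15, 17, 17, 12, 12, 14]
side13 0.066 px/mm down -0.023 [7, 8, 9, 11, 12, 10, 12, 12, 13, 12, 13, 14, 12]
```

```bash
python3 - <<'E'
from h import *
p=telemetry.get_obs()["tcp_pos"]
for a in(-40,30.6):
    q=cw(-36,a,58.6);print(q.round(4),((q-p)*100).round(2))
E
```

```text
[ 0.5547 -0.0652  0.0586] [14.01  8.12 -6.88]
[0.5617 0.005  0.0586] [14.71 15.14 -6.88]
```

Emit:
{"fn": "play_rows", "kwargs": {
  "rows": [
    [[2.2,1.2,0],[0.035,-0.0035,0],0.6],
    [[2.4,1.4,0],[0,0,0],0.6],
    [[2.4,1.4,0],[0,0,0],0.6],
    [[2.4,1.4,0],[0,0,0],0.6],
    [[2.4,1.4,0],[0,0,0],0.6],
    [[2.3,1.2,0],[0,0,0],0.6],
    [[0,0,0],[0,0,0],0.6],
    [[0,0,0],[0,0,0],0.6]
  ]
}}

```text
time_s: 58.22
tcp_pos: [0.5556, -0.067, 0.128]
tcp_rot: [[0.102, 0.995, 0.001], [0.994, -0.102, 0.035], [0.035, -0.003, -0.999]]
contact_force: [-0.4, 1.0, -0.3]
width: 0.151
grip_force: 40.0
```

Emit:
{"fn": "play_rows", "kwargs": {
  "rows": [
    [[-0.1,-0.3,-2.5],[0,0,0],0.6],
    [[0,0,-2.5],[0,0,0],0.6],
    [[0,0,-1.4],[0,0,0],0.6],
    [[0,0,-0.5],[0,0,0],0.6],
    [[0,0,0],[0,0,0],0.6],
    [[0,0,0],[0,0,0],0.6]
  ]
}}

```text
time_s: 58.98
tcp_pos: [0.5567, -0.0701, 0.0612]
tcp_rot: [[0.102, 0.995, 0.005], [0.994, -0.102, 0.035], [0.035, 0.002, -0.999]]
contact_force: [0.6, 0.3, -0.2]
width: 0.155
grip_force: 40.0
```

```bash
python3 - <<'E'
from h import *
snap("wrist","w14");o=telemetry.get_obs();p,R=o["tcp_pos"],o["tcp_rot"];print(p.round(4))
# pin in tool frame: tilt .035 about tool y; grip centre (-.0003,0,-.0379)
f=lambda s:p+R@(np.array([-.0003,0,-.0379])+np.array([s*np.cos(.036),0,s*np.sin(.036)]))
ci=lambda q:np.array([[np.cos(.1),-np.sin(.1)],[np.sin(.1),np.cos(.1)]])@(q[:2]-CASE[:2])*1e3
for s in(0,.015,.087): print(s,ci(f(s)).round(1),f(s)[2].round(4))
print("tip px",proj("w14",[f(.087)]),"eye loop px",proj("w14",[cw(-36,61,109),cw(-48,61,109),cw(-24,61,109),cw(-43,61,104),cw(-29,61,104)]).round(1).tolist())
g=cv2.imread("pics/w14.png").max(2).astype(int)
u,v=proj("w14",[f(.087)])[0]
for r in range(int(v)-40,int(v)+30,5): print(r,g[r,int(u)-30:int(u)+31:2].tolist())
E
```

```text
[ 0.5567 -0.0701  0.0612]
0 [-33.5 -46.3] 0.099
0.015 [-33.5 -31.3] 0.099
0.087 [-33.4  40.7] 0.0989
tip px [[261.91573811  74.99668619]] eye loop px [[255.6, 19.0], [225.9, 19.0], [285.2, 18.9], [239.1, 22.5], [272.3, 22.4]]
34 [115, 101, 102, 99, 98, 99, 191, 188, 188, 189, 189, 189, 188, 189, 189, 196, 138, 139, 142, 108, 83, 86, 83, 79, 84, 130, 129, 209, 192, 191, 190]
39 [143, 143, 141, 177, 190, 189, 188, 189, 189, 189, 190, 190, 191, 190, 191, 197, 139, 142, 140, 138, 129, 126, 121, 123, 129, 128, 128, 208, 190, 189, 189]
44 [142, 141, 142, 137, 191, 189, 189, 189, 190, 189, 190, 190, 190, 197, 138, 139, 139, 139, 140, 140, 127, 122, 122, 125, 129, 129, 119, 204, 190, 189, 189]
49 [130, 126, 165, 162, 175, 175, 176, 174, 185, 184, 186, 186, 186, 195, 135, 138, 137, 129, 129, 129, 128, 185, 179, 117, 126, 125, 113, 202, 188, 189, 187]
54 [139, 139, 139, 140, 138, 138, 138, 138, 139, 138, 138, 138, 138, 140, 140, 138, 139, 139, 138, 137, 130, 191, 190, 189, 189, 190, 189, 189, 187, 187, 187]
59 [130, 129, 177, 176, 175, 176, 193, 191, 190, 190, 190, 187, 187, 187, 187, 186, 188
[... 643 characters left out ...]
174, 161, 169, 167, 167, 167, 167, 167, 167, 166, 166, 166, 163]
84 [153, 155, 155, 157, 156, 158, 159, 168, 167, 170, 171, 134, 141, 164, 174, 185, 184, 183, 173, 159, 172, 167, 167, 167, 165, 165, 167, 165, 165, 165, 160]
89 [198, 195, 195, 195, 193, 207, 206, 207, 167, 172, 173, 137, 144, 164, 176, 186, 186, 182, 173, 155, 165, 198, 197, 197, 198, 212, 210, 211, 211, 211, 209]
94 [204, 203, 203, 203, 203, 203, 203, 203, 202, 202, 205, 156, 143, 166, 176, 186, 186, 183, 172, 150, 214, 207, 207, 207, 207, 207, 207, 207, 207, 208, 208]
99 [202, 201, 202, 202, 202, 202, 203, 203, 203, 203, 206, 155, 140, 167, 175, 188, 186, 183, 170, 147, 215, 207, 207, 207, 207, 207, 208, 208, 208, 208, 208]
```

Emit:
{"fn": "play_rows", "kwargs": {
  "rows": [
    [[-0.25,0,-0.2],[0,0,0],0.6],
    [[0,0,0],[0,0,0],0.6],
    [[0,0,0],[0,0,0],0.6]
  ]
}}

```text
time_s: 59.4
tcp_pos: [0.5533, -0.0699, 0.0582]
tcp_rot: [[0.102, 0.995, 0.004], [0.994, -0.102, 0.035], [0.035, 0.0, -0.999]]
contact_force: [0.1, -0.2, -0.3]
width: 0.154
grip_force: 40.0
```

```bash
cat > pc.py <<'E'
from h import *
import sys
fn=sys.argv[1]
snap("wrist",fn);o=telemetry.get_obs();p,R=o["tcp_pos"],o["tcp_rot"];print(p.round(4),o["contact_force"].round(1),o["width"].round(3))
f=lambda s:p+R@(np.array([-.0003,0,-.0379])+np.array([s*np.cos(.036),0,s*np.sin(.036)]))
ci=lambda q:np.array([[np.cos(.1),-np.sin(.1)],[np.sin(.1),np.cos(.1)]])@(q[:2]-CASE[:2])*1e3
for s in(0,.015,.087): print(s,ci(f(s)).round(1),f(s)[2].round(4))
E
python3 pc.py w15; python3 - <<'E'
from h import *
print(proj("w15",[cw(-48,61,109),cw(-24,61,109),cw(-48,69,109),cw(-57,44,90),cw(-15,44,90)]).round(1).tolist())
g=cv2.imread("pics/w15.png").max(2).astype(int)
for r in range(4,50,4): print(r,g[r,210:310:2].tolist())
E
```

```text
[[233.4, 16.5], [294.2, 16.3], [232.9, -6.7], [219.0, 68.8], [307.6, 68.6]]
4 [185, 179, 176, 178, 180, 180, 179, 182, 178, 176, 184, 171, 189, 189, 189, 189, 190, 189, 189, 190, 191, 190, 190, 190, 191, 190, 190, 190, 191, 191, 192, 192, 193, 192, 192, 192, 192, 192, 193, 193, 194, 195, 200, 194, 194, 193, 194, 196, 194, 195]
8 [188, 178, 177, 177, 179, 178, 179, 181, 179, 176, 183, 172, 192, 190, 191, 191, 191, 192, 192, 192, 192, 192, 192, 192, 193, 193, 193, 193, 193, 193, 193, 194, 193, 195, 194, 195, 195, 195, 195, 195, 196, 166, 198, 194, 193, 193, 195, 196, 194, 193]
12 [189, 185, 176, 177, 180, 178, 180, 180, 177, 177, 183, 142, 190, 189, 189, 189, 190, 189, 191, 191, 190, 191, 191, 191, 190, 190, 191, 191, 191, 192, 192, 192, 192, 192, 192, 192, 193, 193, 193, 194, 195, 163, 195, 193, 194, 192, 195, 195, 195, 153]
16 [189, 188, 175, 177, 180, 180, 179, 180, 177, 176, 180, 143, 195, 194, 194, 195, 197, 197, 197, 197, 197, 197, 198, 198, 198, 198, 199, 199, 200, 201, 184, 185, 186, 185, 186, 185, 186, 186, 186, 186, 186, 149, 195, 192, 192, 193, 195, 196, 190, 197]
20 [187, 1
[... 1677 characters left out ...]
, 145, 192, 188, 189, 190, 192, 190, 190, 191]
48 [185, 184, 184, 183, 185, 187, 191, 139, 142, 138, 139, 126, 135, 130, 124, 170, 164, 179, 176, 177, 177, 187, 186, 186, 187, 188, 189, 128, 137, 127, 129, 129, 128, 131, 124, 187, 179, 117, 125, 126, 128, 178, 191, 188, 187, 189, 191, 190, 189, 191]Traceback (most recent call last):
  File "pc.py", line 4, in <module>
    snap("wrist",fn);o=telemetry.get_obs();p,R=o["tcp_pos"],o["tcp_rot"];print(p.round(4),o["contact_force"].round(1),o["width"].round(3))
                                                                                                                      ^^^^^^^^^^^^^^^^
AttributeError: 'float' object has no attribute 'round'
```

```bash
sed -i 's/o\["width"\].round(3)/o["width"]/' pc.py; python3 pc.py w16; python3 - <<'E'
from h import *
g=cv2.imread("pics/w16.png").max(2).astype(int)
for r in(80,95): print(r,g[r,246:280].tolist())
E
```

```text
[ 0.5534 -0.0699  0.0581] [-0.9  0.4  0. ] 0.14968248146461258
0 [-36.8 -46.4] 0.096
0.015 [-36.8 -31.4] 0.096
0.087 [-36.7  40.6] 0.0959
80 [158, 158, 157, 158, 173, 172, 176, 133, 120, 136, 149, 162, 168, 174, 178, 184, 188, 185, 184, 183, 182, 174, 166, 161, 136, 171, 169, 168, 169, 168, 168, 168, 167, 166]
95 [203, 203, 203, 203, 202, 205, 211, 155, 126, 132, 154, 165, 169, 175, 182, 187, 188, 186, 184, 183, 181, 172, 162, 150, 163, 214, 208, 206, 208, 208, 208, 208, 207, 207]
```

Rod centre at column 262 and eye opening centre at about 262, height 0.096, so they line up. I insert.

Emit:
{"fn": "play_rows", "kwargs": {
  "rows": [
    [[0.08,0.8,0],[0,0,0],0.6],
    [[0.08,0.8,0],[0,0,0],0.6],
    [[0.08,0.8,0],[0,0,0],0.6],
    [[0.08,0.8,0],[0,0,0],0.6],
    [[0,0,0],[0,0,0],0.6]
  ]
}}

```text
time_s: 60.12
tcp_pos: [0.5566, -0.0371, 0.0581]
tcp_rot: [[0.101, 0.995, 0.003], [0.994, -0.101, 0.035], [0.035, -0.0, -0.999]]
contact_force: [-0.3, -0.1, -0.6]
width: 0.154
grip_force: 40.0
```

Emit:
{"fn": "play_rows", "kwargs": {
  "rows": [
    [[0.08,0.8,0],[0,0,0],0.6],
    [[0.08,0.8,0],[0,0,0],0.6],
    [[0.08,0.8,0],[0,0,0],0.6],
    [[0.08,0.8,0],[0,0,0],0.6],
    [[0,0,0],[0,0,0],0.6]
  ]
}}

```text
time_s: 60.75
tcp_pos: [0.5598, -0.0053, 0.0581]
tcp_rot: [[0.101, 0.995, 0.004], [0.994, -0.101, 0.035], [0.035, -0.0, -0.999]]
contact_force: [-0.2, -1.0, -0.5]
width: 0.154
grip_force: 40.0
```

```bash
python3 pc.py w17
```

```text
[ 0.5598 -0.0056  0.0581] [-0.4 -0.2  0.4] 0.15078291635302551
0 [-36.9  18.2] 0.096
0.015 [-36.9  33.2] 0.096
0.087 [-36.8 105.2] 0.0959
```

Emit:
{"fn": "play_rows", "kwargs": {
  "rows": [
    [[0.04,0.4,0],[0,0,0],0.6],
    [[0.03,0.3,0],[0,0,0],0.6],
    [[0.02,0.2,0],[0,0,0],0.6],
    [[0,0,0],[0,0,0],0.6]
  ]
}}

```text
time_s: 61.3
tcp_pos: [0.5606, 0.0032, 0.0581]
tcp_rot: [[0.102, 0.995, 0.004], [0.994, -0.102, 0.035], [0.035, -0.0, -0.999]]
contact_force: [0.2, -0.7, -0.7]
width: 0.154
grip_force: 40.0
```

Emit:
{"fn": "play_rows", "kwargs": {
  "rows": [
    [[0.02,0.15,0],[0,0,0],0.6],
    [[0,0,0],[0,0,0],0.6]
  ]
}}

```text
time_s: 61.55
tcp_pos: [0.5608, 0.0046, 0.0581]
tcp_rot: [[0.102, 0.995, 0.003], [0.994, -0.102, 0.035], [0.035, -0.0, -0.999]]
contact_force: [0.2, 0.3, -1.8]
width: 0.157
grip_force: 40.0
```

Emit:
{"fn": "play_rows", "kwargs": {
  "rows": [
    [[0.01,0.1,0],[0,0,0],0.6],
    [[0,0,0],[0,0,0],0.6]
  ]
}}

```text
time_s: 61.8
tcp_pos: [0.5609, 0.0054, 0.0581]
tcp_rot: [[0.102, 0.995, 0.003], [0.994, -0.102, 0.035], [0.035, -0.0, -0.999]]
contact_force: [-0.7, -0.1, -0.9]
width: 0.155
grip_force: 40.0
```

Emit:
{"fn": "play_rows", "kwargs": {
  "rows": [
    [[0,0,-0.1],[0,0,0],0.6],
    [[0,0,-0.08],[0,0,0],0.6],
    [[0,0,0],[0,0,0],0.6]
  ]
}}

```text
time_s: 62.18
tcp_pos: [0.561, 0.0054, 0.0563]
tcp_rot: [[0.102, 0.995, 0.004], [0.994, -0.102, 0.035], [0.035, 0.0, -0.999]]
contact_force: [0.6, -2.3, 0.8]
width: 0.154
grip_force: 40.0
```

Emit:
{"fn": "play_rows", "kwargs": {
  "rows": [
    [[0.01,0.1,0],[0,0,0],0.6],
    [[0,0,0],[0,0,0],0.6]
  ]
}}

```text
time_s: 62.42
tcp_pos: [0.5611, 0.0055, 0.0564]
tcp_rot: [[0.101, 0.995, 0.004], [0.994, -0.101, 0.033], [0.033, 0.0, -0.999]]
contact_force: [-0.3, -6.0, 1.5]
width: 0.152
grip_force: 40.0
```

Emit:
{"fn": "play_rows", "kwargs": {
  "rows": [
    [[0.01,0.1,0],[0,0,0],0.6],
    [[0,0,0],[0,0,0],0.6]
  ]
}}

```text
time_s: 62.68
tcp_pos: [0.5611, 0.0055, 0.0564]
tcp_rot: [[0.101, 0.995, 0.003], [0.994, -0.101, 0.032], [0.032, 0.0, -0.999]]
contact_force: [-0.3, -8.9, 1.8]
width: 0.153
grip_force: 40.0
```

Grip face is against the hasp: −9 N and no further travel. I release and retreat straight up.

Emit:
{"fn": "play_rows", "kwargs": {
  "rows": [
    [[0,0,0],[0,0,0],2.2],
    [[0,0,0],[0,0,0],2.8],
    [[0,0,0],[0,0,0],2.8],
    [[0,0,0.5],[0,0,0],2.8],
    [[0,0,2],[0,0,0],2.8],
    [[0,0,4],[0,0,0],2.8],
    [[0,0,5],[-0.03,0,0],2.8],
    [[-1,-2,4],[0,0,0],2.8]
  ]
}}

```text
time_s: 63.68
tcp_pos: [0.552, -0.0114, 0.214]
tcp_rot: [[0.099, 0.995, 0.006], [0.995, -0.099, 0.005], [0.006, 0.005, -1.0]]
contact_force: [0.7, -0.1, 0.7]
width: 0.322
grip_force: 0.0
```

Emit:
{"fn": "play_rows", "kwargs": {
  "rows": [
    [[-1,-3,0],[0,0,0],2.8],
    [[0,0,0],[0,0,0],2.8],
    [[0,0,0],[0,0,0],2.8]
  ]
}}

```text
time_s: 64.05
tcp_pos: [0.541, -0.042, 0.211]
tcp_rot: [[0.102, 0.995, 0.003], [0.995, -0.102, 0.006], [0.006, 0.003, -1.0]]
contact_force: [1.1, 0.2, -0.2]
width: 0.317
grip_force: 0.0
```

```bash
python3 - <<'E'
from h import *
snap("wrist","w18");o=telemetry.get_obs();print(o["tcp_pos"].round(4),o["contact_force"].round(1),o["time_s"])
P={"gripback":cw(-36,14,101),"gripfront":cw(-36,44,101),"tip":cw(-36,116,94),"looptop":cw(-36,61,109),"hasptab":cw(8,65,91)}
for k,v in P.items(): print(k,proj("w18",[v])[0].round(1))
g=cv2.imread("pics/w18.png").max(2).astype(int)
u=proj("w18",[cw(-36,14,101)])[0];w=proj("w18",[cw(-36,116,94)])[0]
c=int(round(u[0]));
print("axis col",c,"rows",int(w[1])-12,g[int(w[1])-12:int(u[1])+14,c].tolist())
r=int(proj("w18",[cw(-36,29,101)])[0][1]);print("grip row",r,g[r,c-20:c+21].tolist())
r=int(proj("w18",[cw(-36,105,94)])[0][1]);print("tip row",r,g[r,c-20:c+21].tolist())
print(blocks("w18"))
E
```

```text
[ 0.5409 -0.0418  0.2107] [-0.1  0.2 -1. ] 64.1
gripback [276.8 144.4]
gripfront [277.3 113.2]
tip [278.   31.1]
looptop [278.   94.5]
hasptab [322.3  90.2]
axis col 277 rows 19 [214, 213, 214, 214, 214, 213, 214, 214, 214, 214, 216, 203, 195, 199, 200, 201, 201, 200, 201, 200, 201, 200, 200, 199, 199, 199, 199, 198, 199, 197, 197, 198, 198, 198, 198, 197, 198, 199, 198, 198, 197, 196, 195, 195, 196, 195, 195, 194, 195, 194, 194, 194, 193, 194, 193, 194, 193, 193, 194, 194, 193, 194, 194, 187, 182, 182, 187, 192, 191, 190, 191, 193, 192, 192, 196, 163, 135, 139, 140, 138, 137, 136, 129, 180, 194, 190, 189, 190, 190, 189, 189, 190, 195, 158, 85, 59, 66, 66, 63, 65, 66, 66, 68, 66, 69, 69, 67, 66, 67, 69, 68, 66, 68, 68, 68, 67, 67, 67, 69, 68, 68, 69, 69, 65, 43, 213, 230, 223, 222, 222, 222, 220, 218, 216, 215, 215, 214, 214, 215]
grip row 129 [213, 216, 217, 223, 150, 158, 159, 161, 161, 164, 170, 140, 46, 63, 65, 65, 64, 65, 67, 67, 68, 67, 69, 69, 62, 59, 194, 224, 217, 215, 215, 215, 215, 215, 215, 215, 215, 215, 215, 215, 215]
tip row 44 [213, 214, 214, 214, 214, 215, 214, 214, 214, 214, 215, 215, 216, 215, 221, 191, 106, 150, 177, 189, 199, 193, 188, 162, 163, 222, 216, 214, 214, 214, 214, 214, 214, 214, 214, 214, 214, 214, 214, 214, 214]
[(np.int32(279), [143.3, 41.4], [130, 27, 27, 30]), (np.int32(2116), [272.8, 86.8], [240, 31, 75, 82]), (np.int32(84), [374.5, 62.5], [372, 43, 6, 41]), (np.int32(146), [323.2, 89.7], [319, 77, 9, 25]), (np.int32(785), [256.2, 209.4], [227, 199, 52, 21])]
```

The pin tip (row 31), grip front (113) and grip back (143) all match the home prediction, and the hasp and lid are in place. Handing in.

```bash
python3 -c "
from station import env
print(env.sign_off())"
```

```text
the job is handed in; nothing more can be done
None
```

I handed the job in at about 64 s: both cutter blocks present are in the case (one right against a divider), the lid is shut, the hasp is flat over the catch, and the pin is home with its grip against the hasp. The spanner, bottle, offcut and look-alikes were left alone.

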